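# Lay out stripped shaft parts by size

## Task

Lay the four parts taken off a shaft (hex nut, spacer ring, shaft collar, ball bearing) out on the wooden layout board in order of outside diameter, each lying flat and centred on a rubber pad of its own: the smallest on the square pad at one end, the largest on the round pad at the other end. Leave the paint marker and the L-shaped hex key next to the parts where they lie.

Things in the scene. Friction and masses are not known exactly. Their poses are not given: they have to be found in the camera images.
- square_pad: Square black rubber pad, 60 x 60 x 3 mm, at one end (changing) of the row of four pads on a fixed light plywood board (284 x 86 x 10 mm) left of the robot's middle. Three round pads follow at 68, 136 and 204 mm from it. Origin: centre of its underside, 10 mm above the bench; its top is 13 mm above the bench. y axis along the row (either way), x across, z up.
- pad_a: Round black rubber pad, 60 mm across, 3 mm thick; one of three alike in the row with the square pad, 68 mm from pad to pad. Its name says nothing of its place in the row, which changes from start to start. Origin: centre of its underside, on the board's top, 10 mm above the bench; its upper face is 13 mm above the bench. y axis along the row, x across it.
- pad_b: Round black rubber pad, 60 mm across, 3 mm thick; one of three alike in the row with the square pad, 68 mm from pad to pad. Its name says nothing of its place in the row, which changes from start to start. Origin: centre of its underside, on the board's top, 10 mm above the bench; its upper face is 13 mm above the bench. y axis along the row, x across it.
- pad_c: Round black rubber pad, 60 mm across, 3 mm thick; one of three alike in the row with the square pad, 68 mm from pad to pad. Its name says nothing of its place in the row, which changes from start to start. Origin: centre of its underside, on the board's top, 10 mm above the bench; its upper face is 13 mm above the bench. y axis along the row, x across it.
- nut: Grey-brown steel hex nut lying flat, the smallest part: 19 mm across the flats, 22 mm across the corners, 10 mm high. One pair of flats faces its own +x and -x. Origin: centre of its underside; z up at the start. All four parts lie on the bench top (z = 0), on the robot's right; a bench vice about 150 mm high, at the middle, stands between them and the board. Grasp the parts across the outside, not in the bore.
- spacer: Grey steel spacer ring lying flat: 30 mm outside diameter, 8 mm high, with a plain bore. Origin: centre of its underside; z up at the start.
- collar: Bright steel shaft collar (thick plain ring) lying flat: 41 mm outside diameter, 21 mm bore, 14 mm high. Origin: centre of its underside; z up at the start.
- bearing: Steel ball bearing lying flat, the largest part: 52 mm outside diameter, 15 mm high. Origin: centre of its underside; z up at the start.
- marker: Bystander: paint marker, black with a red end, 120 mm long, 16 mm thick, lying on the bench beyond the parts. Not to be moved. Origin: below its middle, on the bench; it lies along its y.
- hex_key: Bystander: dark hex key (L-shaped), 92 x 36 x 8 mm, lying on the bench between the parts and the vice. Not to be moved. Origin: centre of its underside; long leg along its y.
There are look-alikes about, which are no part of the job. Leave any purple or turquoise look-alike of the collar alone.

How it is judged:
By the outcome, as a careful person would: the job done as asked, in the order asked, and still so for the second after the job is handed in, with the robot touching nothing.
It also fails if it takes over 115 s, if anything falls off the work surface, if the arm or the gripper's body presses on something with over 40 N, if the wrist force passes 120 N, or if a joint passes its speed limit or range.

## Robot

A 6-joint arm with a two-finger parallel gripper is mounted at the origin on the work surface; the furniture and walls round the work are solid. World frame = base frame: x ahead of the robot, y to its left, z up, the work surface at z = 0. Lengths are in m, angles in rad, forces in N, time in s.
With the tool pointing down it reaches from about 0.25 to 0.725 m from the base axis. Payload 4 kg.
Tool frame: the origin (TCP) lies midway between the tips of the shut fingers; the grasp point (between the pads) lies 19 mm behind it; y points along the fingers, z is the direction in which the jaws open and shut, and the axes are right-handed (so a half turn about y gives the same grasp; the last joint's range is limited). The gripper opens to 85 mm and grips with 20 to 120 N. Pads are 22 mm wide; open, the fingers measure 114 mm over their backs; the gripper's body (76 mm by 85 mm) begins 54 mm behind the grasp point. The pads swing forward as they close: fully open they stand 13 mm farther back than shut.
Start: joints at [1.324, 0.241, 0.005, 1.335, 0, 1.571], TCP at [0.122, 0.485, 0.231] pointing down, gripper open.
Joint ranges: [-2.72, 2.72], [-1.05, 1.87], [-1.09, 1.28], [-1.99, 2.15], [-1.42, 1.44], [-3.14, 3.14]. Speed limits (rad/s): [2.79, 2.79, 3.14, 3.14, 3.14, 3.14].

## Interface

Orientations are given as a unit quaternion [x, y, z, w].
In Python, from workcell import bot gives the robot as it stands. The module is installed in compiled form; this text tells all that it offers.
- The arm moves only by the shell command python3 -m handwheel 'ROWS' [OPENING]. ROWS is JSON, a list of rows, each a list of 6 numbers: the shift along the tool's x, y, z in units of 25 mm (1.0 is 25 mm), then the turn, a rotation vector about the tool's x, y, z in units of 10 degrees (1.0 is 10 degrees). A call has exactly 5 rows; each row is the pose to reach, as a shift and turn from the pose commanded when the call began, along the tool's axes at that moment; what a row does not reach only later rows make up. A row lasts 1/8 s, in which the tool goes at most 62.5 mm and 10.7 degrees, less where a joint would pass 70% of its speed; a pose out of reach is approached as far as the arm can. A call with a gripper value outside its range is refused whole. OPENING is the gripper command: -1 is shut, 1 is fully open, values between are in proportion, set as the call begins (- or left out, the last holds). The fingers move at their own pace and stop on an object; the grip force is fixed at half the most. Time passes only in rows, so rows that repeat a pose let the fingers close, or fill a call up. It gives the time, the measured TCP pose, the force and the opening at its end, in the units of the state.
- bot.get_obs(): the state, without advancing time (a new reading comes with each control period).
- bot.camera(name): name is "side" or "top"; returns a dict with "color" (420x560x3 uint8, red, green, blue), "fx", "fy", "cx", "cy" (pixels), "dist_coeffs" ([k1, k2, p1, p2, k3] as OpenCV has them; the pictures are not rectified), "rvec" (rotation vector, rad) and "tvec" (3), from world to camera coordinates, as OpenCV has them. Camera axes: x right, y down, z forward; pixel columns grow to the right and rows downward; lengths in m; the calibration is good to about 2 mm. A picture is of the moment at which its call begins. There is no depth.
- bot.job_done(): hands the job in, once; it reports no verdict.
The state is a dict: "clock": time; "joint_pos": joint angles; "joint_vel": joint speeds; "tau": joint torques, N m; "eef_pos": TCP position; "tool_rot": TCP orientation; "ft_force": force on the tool from outside, world axes, zero at the start; "ft_torque": the same for the moment, N m; "grip_width": finger opening in m.
Only numpy, scipy, OpenCV 4.12 (cv2) and the standard library are available. Lean on these libraries where they do the work, as an engineer would, in place of code of your own. Each camera call takes 0.05 s, during which the arm holds its last target.

## Working session

There is one attempt and no reset: what is moved stays moved. The work goes in short steps, Python scripts to look and compute and a shell command to move; the robot and the scene stay as the last step left them, time stands still between calls to the robot, and variables do not carry over. Pictures are saved under pics/ and viewed, and the job is handed in when it is done.

```bash
mkdir -p pics
cat > h.py <<'E'
import numpy as np, cv2
from workcell import bot
def cam(name):
    c=bot.camera(name)
    return c
def K(c): return np.array([[c['fx'],0,c['cx']],[0,c['fy'],c['cy']],[0,0,1.]])
def px2w(c,pts,z):
    p=cv2.undistortPoints(np.array(pts,float).reshape(-1,1,2),K(c),np.array(c['dist_coeffs'],float)).reshape(-1,2)
    R,_=cv2.Rodrigues(np.array(c['rvec'],float)); t=np.array(c['tvec'],float).ravel()
    o=-R.T@t; d=np.c_[p,np.ones(len(p))]@R
    s=(z-o[2])/d[:,2]
    return o+d*s[:,None]
def w2px(c,P):
    return cv2.projectPoints(np.array(P,float).reshape(-1,1,3),np.array(c['rvec'],float),np.array(c['tvec'],float),K(c),np.array(c['dist_coeffs'],float))[0].reshape(-1,2)
def save(c,fn,crop=None,s=1):
    im=c['color'][:,:,::-1]
    if crop: x0,y0,x1,y1=crop; im=im[y0:y1,x0:x1]
    if s!=1: im=cv2.resize(im,None,fx=s,fy=s,interpolation=cv2.INTER_CUBIC)
    cv2.imwrite(fn,im)
E
python3 - <<'E'
from h import *
import pickle
o=bot.get_obs(); print({k:np.round(v,3) for k,v in o.items()})
for n in ['top','side']:
    c=cam(n); save(c,f'pics/{n}0.png'); pickle.dump(c,open(n+'0.pkl','wb'))
    R,_=cv2.Rodrigues(np.array(c['rvec'],float)); print(n,-R.T@np.array(c['tvec']).ravel(), c['fx'])
E
```

```text
{'clock': np.float64(0.0), 'joint_pos': array([ 1.324,  0.241,  0.004,  1.335, -0.   ,  1.571]), 'joint_vel': array([-0.001, -0.002,  0.001,  0.002,  0.   ,  0.   ]), 'tau': array([ 1.0000e-03, -3.7232e+01,  2.5240e+01,  1.7000e-02,  0.0000e+00,
       -0.0000e+00]), 'eef_pos': array([0.122, 0.484, 0.23 ]), 'tool_rot': array([ 0.702, -0.087,  0.087, -0.701]), 'ft_force': array([-0.382, -0.553,  0.121]), 'ft_torque': array([-0.014,  0.003,  0.017]), 'grip_width': np.float64(0.086)}
top [ 0.40011716 -0.06959698  1.38813169] 506.65004289306324
side [ 0.160057   -0.61449608  0.62251951] 387.46511663366243
```

View pics/top0.png

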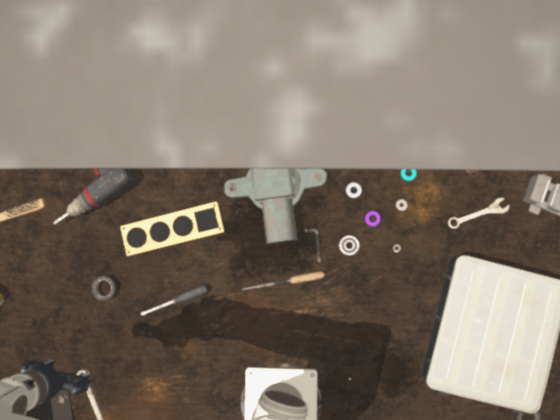

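View pics/side0.png

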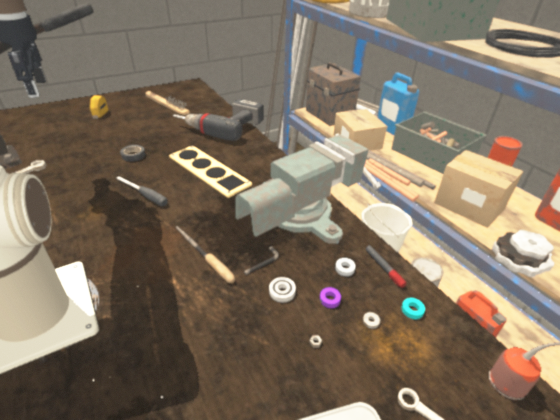

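Run:
```python
from h import *
import pickle
c=pickle.load(open('top0.pkl','rb')); save(c,'pics/topparts.png',(300,160,430,270),6); save(c,'pics/topboard.png',(110,190,240,265),6)
c=pickle.load(open('side0.pkl','rb')); save(c,'pics/sideparts.png',(230,230,440,360),3.8); save(c,'pics/sideboard.png',(160,135,260,205),6)
```

```text
(no output)
```

View pics/topparts.png

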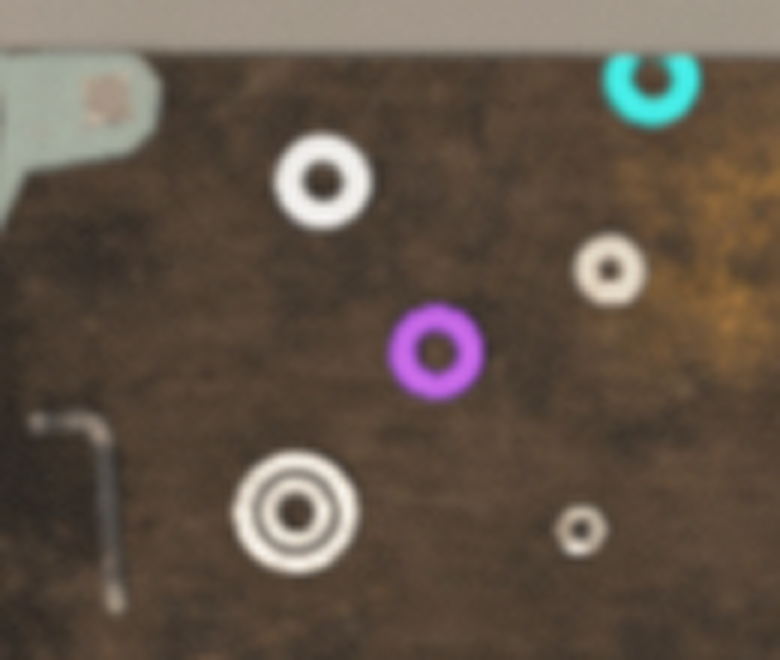

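View pics/topboard.png

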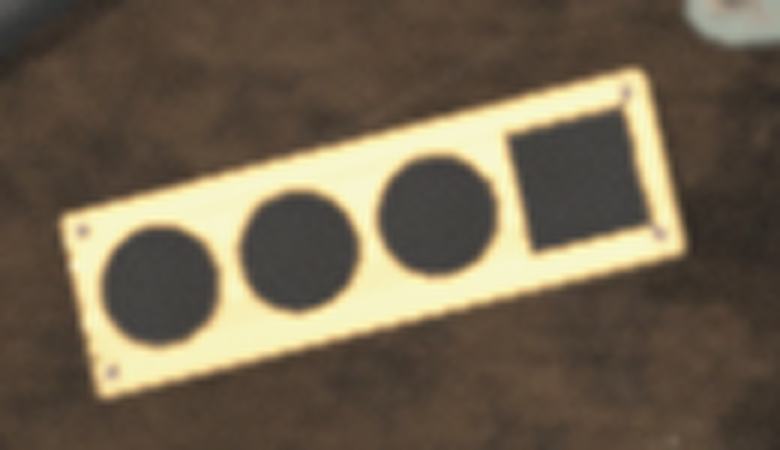

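View pics/sideparts.png

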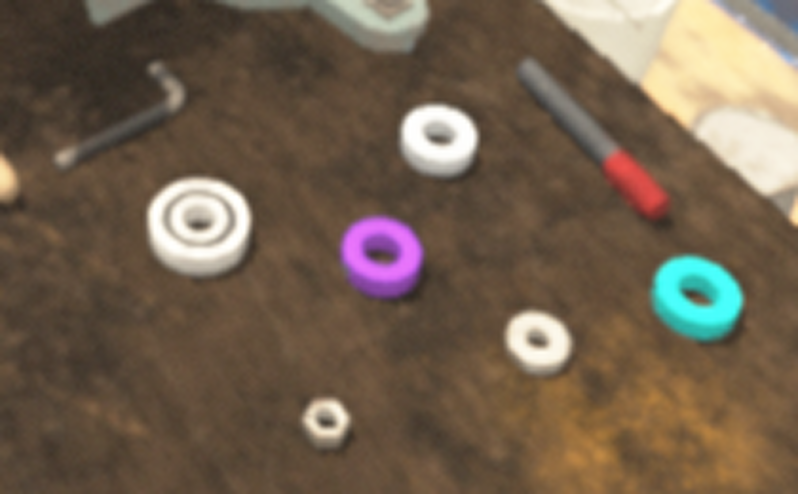

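Run:
```python
from h import *
import pickle
c=pickle.load(open('top0.pkl','rb')); s=pickle.load(open('side0.pkl','rb'))
im=c['color'].astype(int); 
for z in (0,.2,.4,.6,.8,1.0):
    P=px2w(c,[[200,168],[380,168]],z); print(z,P.round(3)[:,:2].tolist(), w2px(s,P).round(0).tolist())
hsv=cv2.cvtColor(c['color'],cv2.COLOR_RGB2HSV)
# ring centroids by brightness
g=c['color'].max(2)
def blob(n,box,thr=130):
    x0,y0,x1,y1=box; m=(g[y0:y1,x0:x1]>thr).astype(np.uint8)
    cs,_=cv2.findContours(m,cv2.RETR_EXTERNAL,cv2.CHAIN_APPROX_NONE); k=max(cs,key=cv2.contourArea)
    (x,y),r=cv2.minEnclosingCircle(k); f=np.zeros_like(m); cv2.drawContours(f,[k],-1,1,-1); M=cv2.moments(f,True)
    return M['m10']/M['m00']+x0,M['m01']/M['m00']+y0,r,np.sqrt(M['m00']/np.pi)
for n,b,h in [('collar',(342,180,366,202),.014),('purple',(362,208,384,230),.014),('spacer',(393,197,410,213),.008),('nut',(390,242,404,256),.010),('bearing',(336,232,362,258),.015)]:
    u=blob(n,b); P=px2w(c,[u[:2]],h)[0]; P2=px2w(c,[[u[0]+u[3],u[1]]],h)[0]
    print(n,np.round(u,1),P.round(4),'dia',2*np.linalg.norm(P2-P).round(4), 'side',w2px(s,[P]).round(1))
# board corners
q=[[110+62/6,190+215/6],[110+642/6,190+68/6],[110+686/6,190+252/6],[110+101/6,190+398/6]]
P=px2w(c,q,.01); print(P.round(4), [np.linalg.norm(P[i]-P[(i+1)%4]).round(4) for i in range(4)])
pp=[[110+a/6,190+b/6] for a,b in [(160,286),(299,250),(438,214),(580,180)]]
Q=px2w(c,pp,.013); print(Q.round(4), np.linalg.norm(np.diff(Q,axis=0),axis=1))
print(w2px(s,Q).round(1))
```

```text
0 [[0.641, 0.236], [0.643, -0.265]] [[272.0, 168.0], [390.0, 282.0]]
0.2 [[0.606, 0.192], [0.608, -0.237]] [[269.0, 113.0], [386.0, 204.0]]
0.4 [[0.572, 0.148], [0.573, -0.209]] [[265.0, 35.0], [381.0, 94.0]]
0.6 [[0.537, 0.104], [0.538, -0.181]] [[259.0, -87.0], [374.0, -77.0]]
0.8 [[0.502, 0.06], [0.503, -0.153]] [[248.0, -306.0], [364.0, -395.0]]
1.0 [[0.468, 0.016], [0.468, -0.124]] [[219.0, -857.0], [346.0, -1289.0]]
collar [353.3 189.7   8.    8.1] [ 0.5806 -0.1906  0.014 ] dia 0.0438 side [[344.5 264.5]]
purple [372.3 218.3   7.9   7.9] [ 0.5031 -0.2418  0.014 ] dia 0.0426 side [[329.1 295.2]]
spacer [401.4 204.6   6.    6.1] [ 0.5417 -0.3218  0.008 ] dia 0.0334 side [[370.7 319.3]]
nut [396.4 247.9   4.1   4.1] [ 0.4239 -0.3073  0.01  ] dia 0.0224 side [[314.3 339.8]]
bearing [348.9 245.   10.7  10.5] [ 0.4304 -0.1789  0.015 ] dia 0.0562 side [[281.2 286.9]]
[[0.4745 0.4583 0.01  ]
 [0.546  0.1833 0.01  ]
 [0.4614 0.1608 0.01  ]
 [0.3893 0.4358 0.01  ]] [np.float64(0.2841), np.float64(0.0875), np.float64(0.2844), np.float64(0.0881)]
[[0.4419 0.4081 0.013 ]
 [0.4597 0.3419 0.013 ]
 [0.4772 0.2765 0.013 ]
 [0.4937 0.2103 0.013 ]] [0.06853918 0.06772026 0.06818104]
[[187.2 154.1]
 [200.7 162.9]
 [215.  172.1]
 [229.9 182.1]]
```

View pics/sideboard.png

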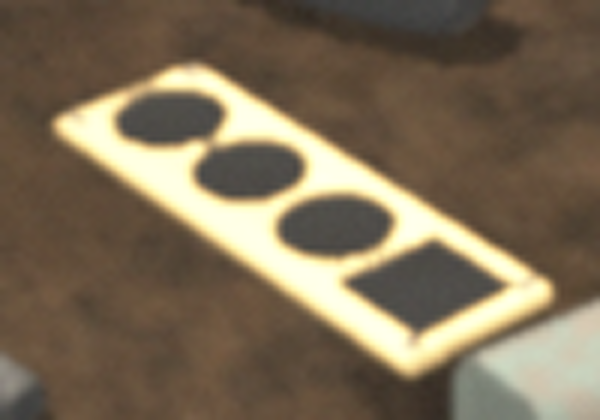

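Run:
```python
from h import *
import pickle
from scipy.spatial.transform import Rotation as Rn
c=pickle.load(open('top0.pkl','rb')); s=pickle.load(open('side0.pkl','rb'))
f=lambda a,b:[230+a/3.8,230+b/3.8]
print('marker ends',px2w(s,[f(527,68),f(655,205)],.008).round(3), 'turq',px2w(s,[f(699,285)],.014).round(3))
print('key',px2w(s,[f(155,70),f(180,95),f(65,160)],.004).round(3))
for n,a,h in [('bearing',f(200,217),.015),('collar',f(439,133),.014),('purple',f(382,249),.014),('spacer',f(539,337),.008),('nut',f(327,414),.010)]:
    print(n,px2w(s,[a],h).round(4))
print('vice body right/front',px2w(c,[[302,190],[298,240],[265,243],[327,178]],.15).round(3),px2w(c,[[327,178]],.02).round(3))
print(Rn.from_quat(bot.get_obs()['tool_rot']).as_matrix().round(3))
save(c,'pics/nut.png',(386,238,408,258),26); save(s,'pics/nuts.png',(300,325,332,353),18)
```

```text
marker ends [[ 0.665 -0.172  0.008]
 [ 0.656 -0.287  0.008]] turq [[ 0.633 -0.34   0.014]]
key [[ 0.471 -0.063  0.004]
 [ 0.474 -0.088  0.004]
 [ 0.392 -0.101  0.004]]
bearing [[ 0.4327 -0.1807  0.015 ]]
collar [[ 0.5815 -0.1929  0.014 ]]
purple [[ 0.5051 -0.2438  0.014 ]]
spacer [[ 0.5444 -0.3218  0.008 ]]
nut [[ 0.4275 -0.3074  0.01  ]]
vice body right/front [[ 0.561 -0.053  0.15 ]
 [ 0.438 -0.045  0.15 ]
 [ 0.43   0.036  0.15 ]
 [ 0.591 -0.114  0.15 ]] [[ 0.611 -0.119  0.02 ]]
[[ 0.97  -0.     0.244]
 [-0.244 -0.002  0.97 ]
 [ 0.    -1.    -0.002]]
```

View pics/nut.png

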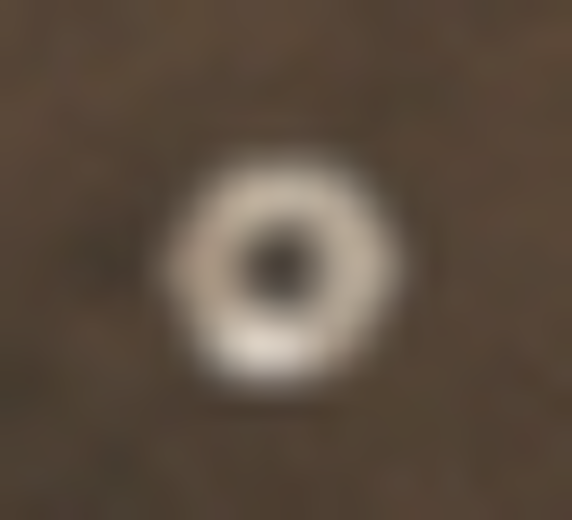

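View pics/nuts.png

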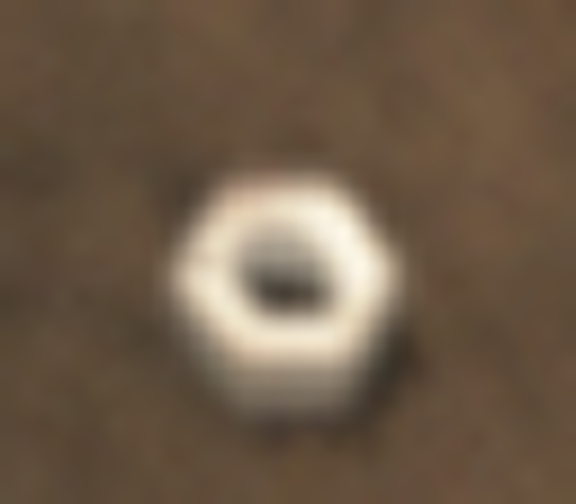

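```bash
cat >> h.py <<'E'
from scipy.spatial.transform import Rotation as Rn
def go(x=None,y=None,z=None):
    o=bot.get_obs(); R=Rn.from_quat(o['tool_rot']).as_matrix(); p=np.array(o['eef_pos'])
    t=np.array([p[i] if v is None else v for i,v in enumerate((x,y,z))])
    G=np.array([[0,0,1],[-1,0,0],[0,-1,0.]])  # wanted tool axes in columns
    rv=Rn.from_matrix(R.T@G).as_rotvec(degrees=True)/10
    print('at',p.round(4),'units',(R.T@(t-p)/.025).round(3),'turn',rv.round(3),'w',round(float(o['grip_width']),4),'t',round(float(o['clock']),2),'F',np.round(o['ft_force'],1))
E
python3 -m handwheel '[[0,0,0,0,1,0],[0,0,0,0,2,0],[0,0,0,0,3,0],[0,0,0,0,4,0],[0,0,0,0,5,0]]'
python3 -c "
from h import *
go(.4315,-.180,.12)"
```

```text
clock: 0.72
eef_pos: [0.1221, 0.4845, 0.2307]
tool_rot: [0.599, -0.377, 0.377, -0.598]
ft_force: [0.1, 0.3, 1.1]
grip_width: 0.0855
at [0.1221 0.4845 0.2307] units [29.313  4.46  -0.283] turn [0.003 2.553 0.007] w 0.0855 t 0.72 F [0.1 0.3 1.1]
```

```bash
python3 -m handwheel '[[2,0,0,0,0.9,0],[4.3,0,0,0,1.8,0],[6.7,0,0,0,2.55,0],[9.1,0,-0.1,0,2.55,0],[11.5,0,-0.1,0,2.55,0]]' 
python3 -c "
from h import *
go(.4315,-.180,.12)"
```

```text
clock: 1.35
eef_pos: [0.2455, 0.2232, 0.2311]
tool_rot: [-0.502, 0.498, -0.498, 0.502]
ft_force: [1.2, -0.0, 0.4]
grip_width: 0.0854
at [0.2455 0.2232 0.2311] units [16.182  4.449  7.321] turn [-0.001  0.042  0.001] w 0.0854 t 1.35 F [ 1.2 -0.   0.4]
```

```bash
python3 -m handwheel '[[2.2,0,1,0,0,0],[4.4,0,2,0,0,0],[6.6,0,3,0,0,0],[8.8,0,4,0,0,0],[11,0,5,0,0,0]]' 
python3 -c "
from h import *
go(.4315,-.180,.12)"
```

```text
clock: 1.98
eef_pos: [0.3723, -0.0512, 0.2313]
tool_rot: [-0.501, 0.499, -0.499, 0.502]
ft_force: [1.2, 0.6, 0.2]
grip_width: 0.0854
at [ 0.3723 -0.0512  0.2313] units [5.167 4.45  2.337] turn [-0.002  0.033 -0.002] w 0.0854 t 1.98 F [1.2 0.6 0.2]
```

```bash
python3 -m handwheel '[[1.5,1,0.8,0,0,0],[3.3,2,1.6,0,0,0],[5.15,3,2.34,0,0,0],[5.15,4.6,2.34,0,0,0],[5.15,6,2.34,0,0,0]]' 
python3 -c "
from h import *
go(.4315,-.180,.003)
for n in ('top','side'): save(cam(n),f'pics/b1{n}.png',(300,160,430,270) if n=='top' else (200,200,400,350),4)"
```

```text
clock: 2.6
eef_pos: [0.4307, -0.1781, 0.0794]
tool_rot: [0.501, -0.499, 0.498, -0.501]
ft_force: [-0.4, 0.7, -0.2]
grip_width: 0.0855
at [ 0.4307 -0.1781  0.0794] units [0.077 3.057 0.036] turn [ 0.008  0.026 -0.004] w 0.0855 t 2.6 F [-0.4  0.7 -0.2]
```

View pics/b1side.png

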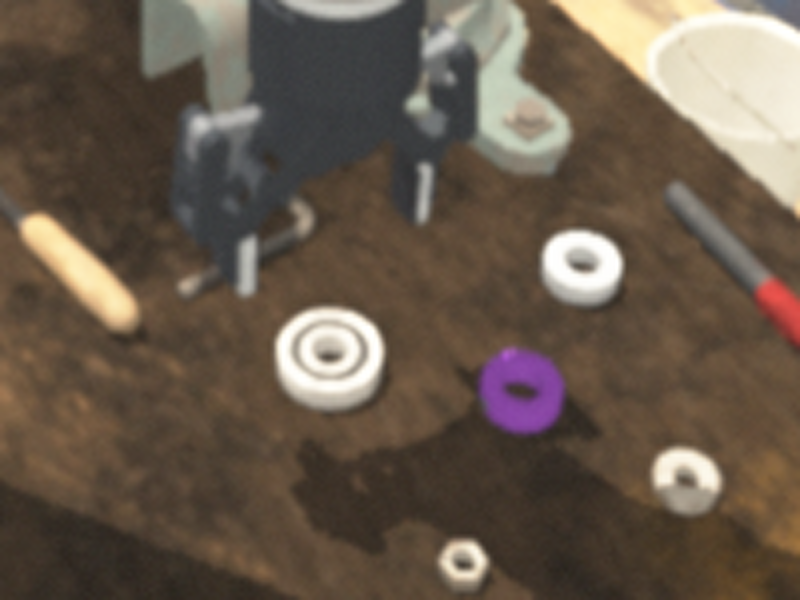

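The fingers stand either side of the bearing (crop 330,355), with open bench under both tips. I'm going down and closing.

```bash
python3 -m handwheel '[[0.05,0.8,0,0,0,0],[0.05,1.7,0,0,0,0],[0.05,2.5,0,0,0,0],[0.05,3,0,0,0,0],[0.05,3,0,0,0,0]]' 
python3 -c "
from h import *
go(.4315,-.180,.003)"
python3 -m handwheel '[[0,0,0,0,0,0],[0,0,0,0,0,0],[0,0,0,0,0,0],[0,0,0,0,0,0],[0,0,0,0,0,0]]' -1
python3 -c "
from h import *
go(.4315,-.180,.003)"
```

```text
clock: 3.32
eef_pos: [0.4312, -0.1786, 0.0064]
tool_rot: [0.502, -0.499, 0.498, -0.502]
ft_force: [0.1, 0.5, 0.8]
grip_width: 0.0855
at [ 0.4312 -0.1786  0.0064] units [0.056 0.134 0.012] turn [ 0.004  0.037 -0.002] w 0.0855 t 3.33 F [0.1 0.5 0.8]
clock: 3.95
eef_pos: [0.4321, -0.1791, 0.0079]
tool_rot: [-0.501, 0.498, -0.499, 0.502]
ft_force: [-2.0, 0.4, 8.2]
grip_width: 0.0487
at [ 0.4321 -0.1791  0.0079] units [ 0.034  0.196 -0.025] turn [-0.012  0.036  0.005] w 0.0487 t 3.95 F [-2.   0.4  8.2]
```

```bash
python3 -c "
from h import *
go(.4315,-.180,.003)
save(cam('side'),'pics/b2s.png',(220,220,360,325),5.5); save(cam('top'),'pics/b2t.png',(300,190,400,270),6)
go(.4315,-.180,.003)"
```

```text
at [ 0.4321 -0.1791  0.0079] units [ 0.034  0.196 -0.025] turn [-0.012  0.036  0.005] w 0.0487 t 3.95 F [-2.   0.4  8.2]
at [ 0.4321 -0.1791  0.0079] units [ 0.035  0.196 -0.024] turn [-0.011  0.036  0.005] w 0.0483 t 4.05 F [-2.2  1.1  8.3]
```

View pics/b2s.png

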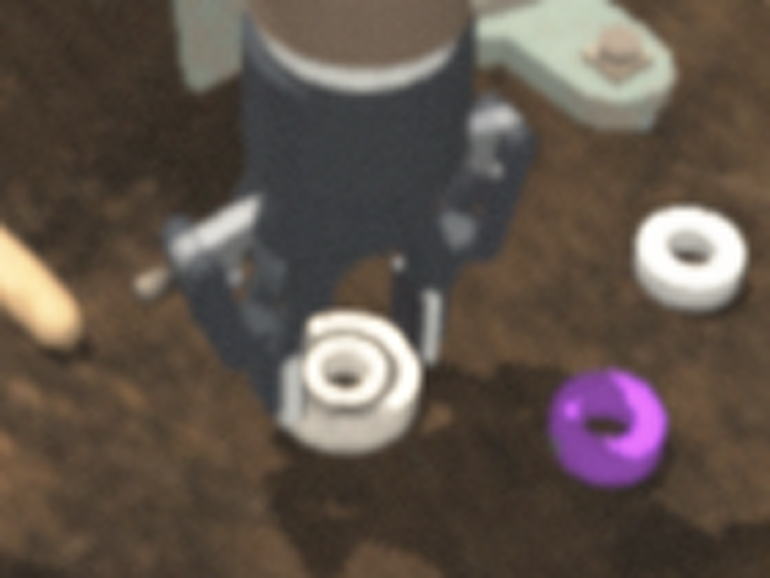

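View pics/b2t.png

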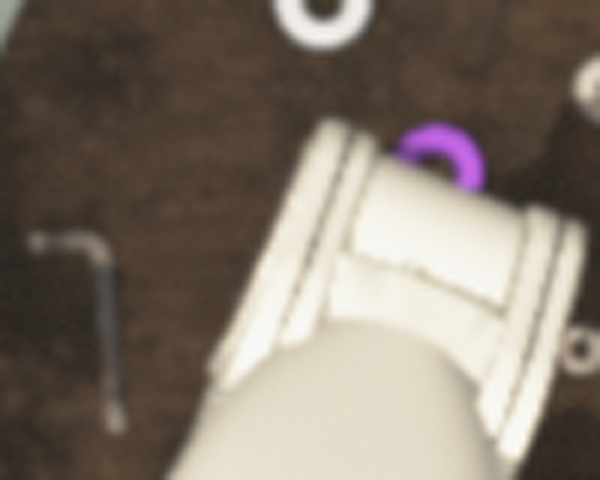

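```bash
python3 -c "
from h import *
s=cam('side')
f=lambda P:((w2px(s,P)-220)*5.5).round(0).tolist()
print(f([[.4325,-.18,.015],[.4585,-.18,.0],[.4585,-.18,.015],[.4065,-.18,.015],[.4585,-.168,.015],[.4585,-.19,.015],[.4585,-.19,.0079],[.4321,-.1791,.0079]]))
go()"
```

```text
[[343.0, 368.0], [402.0, 368.0], [404.0, 341.0], [281.0, 396.0], [387.0, 320.0], [418.0, 360.0], [417.0, 373.0], [340.0, 380.0]]
at [ 0.4321 -0.1791  0.0079] units [0. 0. 0.] turn [-0.012  0.036  0.005] w 0.0485 t 4.1 F [-1.2  0.5  7.6]
```

```bash
python3 -c "
from h import *
s=cam('side')
f=lambda P:((w2px(s,P)-220)*5.5).round(0).tolist()
print(f([[.408,-.19,z] for z in (0,.004,.008,.012,.016)]))
print(f([[.456,-.19,z] for z in (0,.004,.008,.012,.016)]))
save(s,'pics/b3s.png',(260,265,305,305),16)
go()"
python3 -m handwheel '[[0,0,0,0,0,0],[0,0,0,0,0,0],[0,0,0,0,0,0],[0.05,0.1,0,0,0,0],[0.05,0.2,0,0,0,0]]' 1
python3 -c "
from h import *
go(.4325,-.181,.0)
save(cam('side'),'pics/b4s.png',(220,220,360,325),5.5)"
```

```text
[[297.0, 440.0], [298.0, 433.0], [298.0, 426.0], [298.0, 419.0], [298.0, 412.0]]
[[410.0, 389.0], [411.0, 382.0], [411.0, 375.0], [412.0, 368.0], [412.0, 361.0]]
at [ 0.4321 -0.1791  0.0079] units [0. 0. 0.] turn [-0.012  0.036  0.005] w 0.0486 t 4.15 F [-1.9  0.   7.8]
clock: 4.78
eef_pos: [0.4313, -0.1801, 0.001]
tool_rot: [0.502, -0.499, 0.498, -0.502]
ft_force: [0.4, 0.0, 0.3]
grip_width: 0.0857
at [ 0.4313 -0.1801  0.001 ] units [0.036 0.041 0.049] turn [ 0.001  0.035 -0.   ] w 0.0857 t 4.78 F [0.4 0.  0.3]
```

View pics/b3s.png

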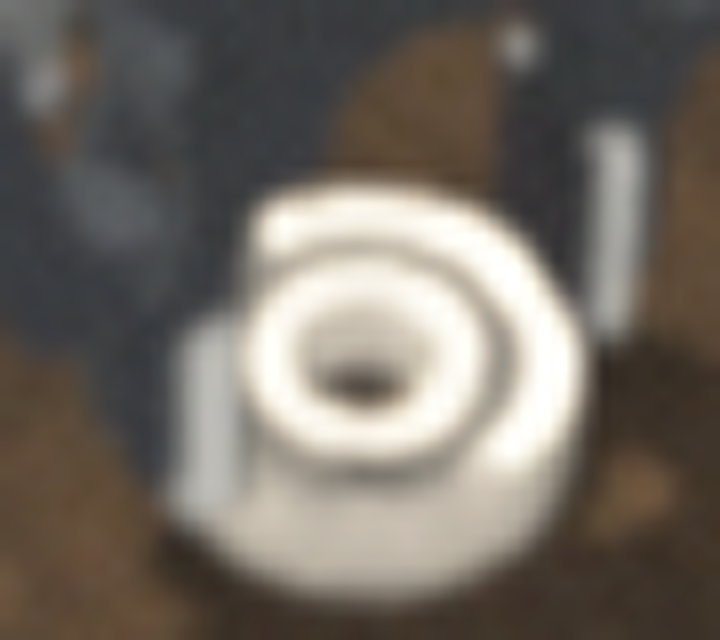

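View pics/b4s.png

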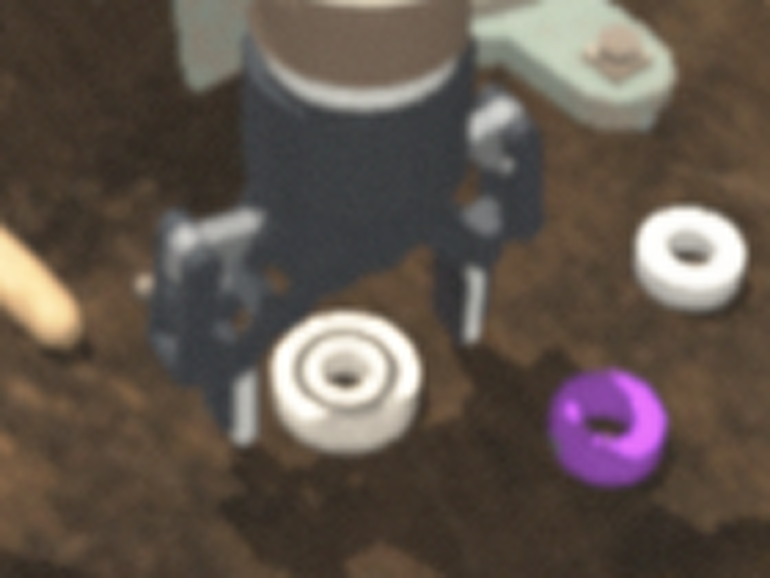

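```bash
python3 -m handwheel '[[0.04,0.1,0.04,0,0,0],[0.04,0.1,0.04,0,0,0],[0.04,0.1,0.04,0,0,0],[0.04,0.1,0.04,0,0,0],[0.04,0.1,0.04,0,0,0]]' -1
python3 -c "
from h import *
go(.4325,-.181,.0)
save(cam('side'),'pics/b5s.png',(250,250,315,305),11)"
```

```text
clock: 5.45
eef_pos: [0.4326, -0.1812, -0.0009]
tool_rot: [-0.502, 0.498, -0.499, 0.502]
ft_force: [-0.8, -0.7, 3.8]
grip_width: 0.0497
at [ 0.4326 -0.1812 -0.0009] units [-0.007 -0.036 -0.005] turn [-0.003  0.036  0.002] w 0.0497 t 5.45 F [-0.8 -0.7  3.8]
```

View pics/b5s.png

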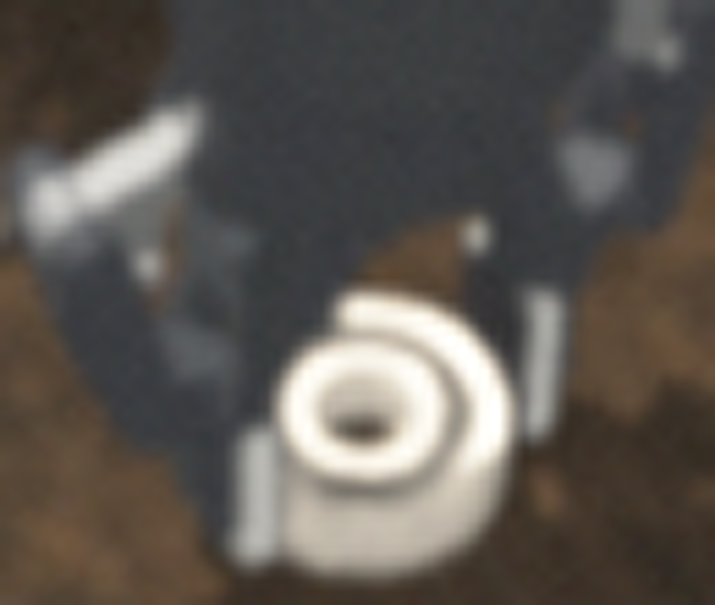

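```bash
python3 -m handwheel '[[0,-0.3,0,0,0,0],[0,-0.8,0,0,0,0],[0,-1.4,0,0,0,0],[0,-2,0,0,0,0],[0,-2.5,0,0,0,0]]'
python3 -c "
from h import *
go(.4325,-.181,.0)
save(cam('side'),'pics/b6s.png',(220,200,360,305),5.5)"
```

```text
clock: 6.12
eef_pos: [0.4326, -0.1811, 0.0625]
tool_rot: [-0.501, 0.498, -0.499, 0.502]
ft_force: [0.6, 0.2, -1.5]
grip_width: 0.05
at [ 0.4326 -0.1811  0.0625] units [-0.005  2.5   -0.005] turn [-0.005  0.036  0.002] w 0.05 t 6.12 F [ 0.6  0.2 -1.5]
```

View pics/b6s.png

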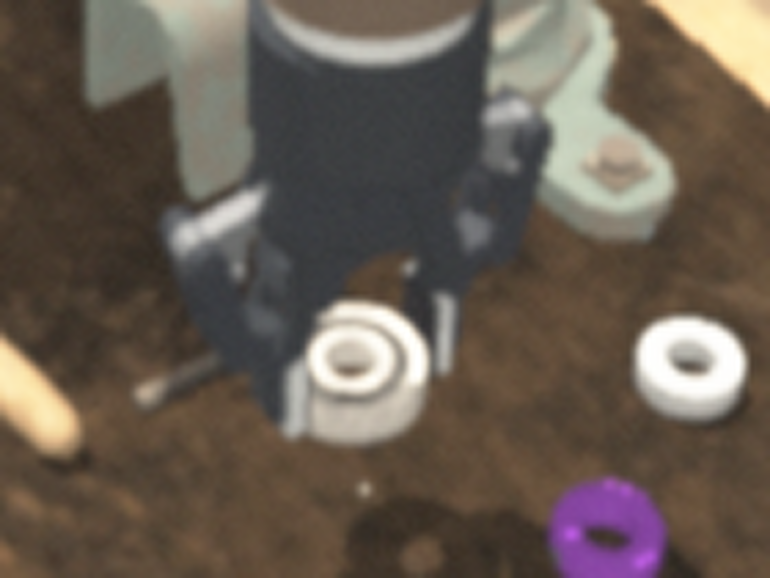

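```bash
python3 -m handwheel '[[0,-1.5,0,0,0,0],[0,-3,0,0,0,0],[0,-4.5,0,0,0,0],[-0.5,-5.8,0,0,0,0],[-2,-6.4,0,0,0,0]]'
python3 -c "
from h import *
import pickle
s=pickle.load(open('side0.pkl','rb'))
print(px2w(s,[[160+(a+.5)/6-.5,135+(b+.5)/6-.5] for a,b in [(171,117.5),(249,170.5),(336,226),(424.5,286)]],.013).round(4))
go(.4415,.4085,.22)"
```

```text
clock: 6.8
eef_pos: [0.433, -0.1318, 0.2234]
tool_rot: [-0.5, 0.498, -0.5, 0.501]
ft_force: [0.5, -0.1, -1.2]
grip_width: 0.0496
[[0.444  0.4066 0.013 ]
 [0.4603 0.3406 0.013 ]
 [0.4784 0.2747 0.013 ]
 [0.4945 0.2091 0.013 ]]
at [ 0.433  -0.1318  0.2234] units [-21.609   0.111   0.408] turn [-0.021  0.019  0.007] w 0.0496 t 6.8 F [ 0.5 -0.1 -1.2]
```

```bash
python3 -m handwheel '[[-1.5,0,0.1,0,0,0],[-3.5,0,0.1,0,0,0],[-5.7,0,0.2,0,0,0],[-7.9,0,0.2,0,0,0],[-10.1,0,0.2,0,0,0]]'
python3 -m handwheel '[[-2.2,0,0,0,0,0],[-4.4,0,0.1,0,0,0],[-6.6,0,0.1,0,0,0],[-8.8,0,0.1,0,0,0],[-10.3,0,0.1,0,0,0]]'
python3 -c "
from h import *
go(.443,.4073,.0125)"
```

```text
clock: 7.42
eef_pos: [0.4351, 0.1232, 0.2214]
tool_rot: [-0.501, 0.498, -0.499, 0.502]
ft_force: [1.4, -1.1, -1.3]
grip_width: 0.0495
clock: 8.05
eef_pos: [0.4357, 0.3813, 0.2209]
tool_rot: [0.502, -0.498, 0.498, -0.502]
ft_force: [1.3, -0.5, -0.4]
grip_width: 0.05
at [0.4357 0.3813 0.2209] units [-1.038  8.334  0.306] turn [0.003 0.047 0.001] w 0.05 t 8.05 F [ 1.3 -0.5 -0.4]
```

```bash
python3 -m handwheel '[[-0.7,1,0.2,0,0,0],[-1,3,0.3,0,0,0],[-1,5,0.3,0,0,0],[-1,6.8,0.3,0,0,0],[-1,7.5,0.3,0,0,0]]'
python3 -c "
from h import *
go(.443,.4073,.0125)
save(cam('side'),'pics/b7s.png',(140,100,280,205),5.5)
save(cam('top'),'pics/b7t.png',(100,180,240,285),5.5)"
```

```text
clock: 8.68
eef_pos: [0.4414, 0.4021, 0.0299]
tool_rot: [0.504, -0.499, 0.498, -0.499]
ft_force: [0.3, 0.4, -0.0]
grip_width: 0.0497
at [0.4414 0.4021 0.0299] units [-0.212  0.693  0.071] turn [0.03  0.037 0.027] w 0.0497 t 8.68 F [ 0.3  0.4 -0. ]
```

View pics/b7s.png

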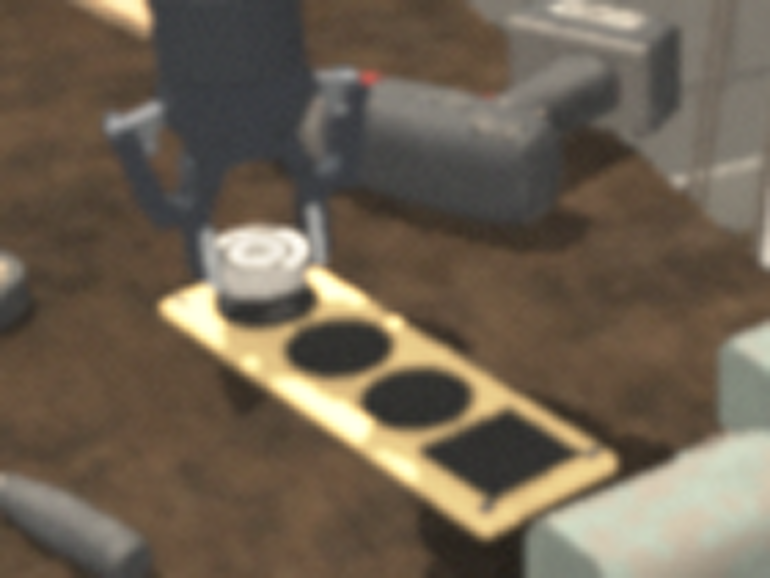

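View pics/b7t.png

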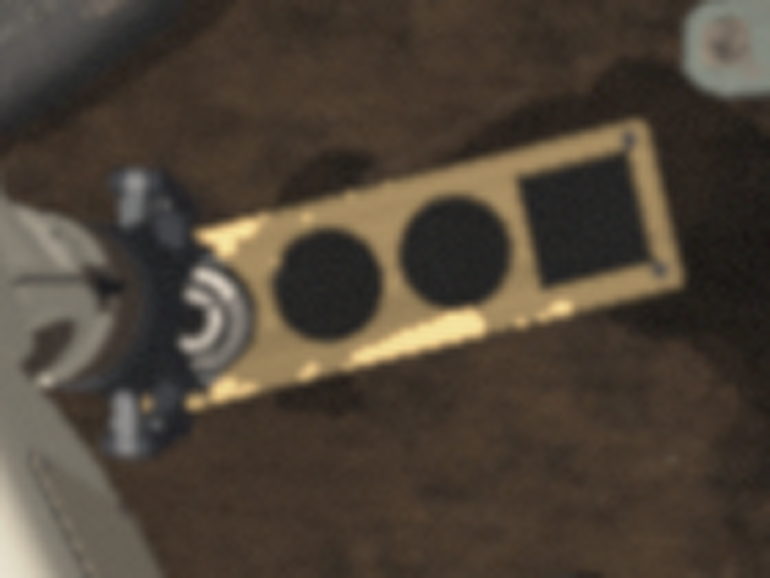

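```bash
python3 -m handwheel '[[0,0,0,0,0,0],[0,0,0,0,0,0],[0,0,0,0,0,0],[0,0,0,0,0,0],[0,0,0,0,0,0]]'
python3 -c "
from h import *
s=cam('side')
print(px2w(s,[[140+262.5/5.5,100+249/5.5]],.0455))
go(.443,.4073,.0125)"
```

```text
clock: 9.4
eef_pos: [0.4438, 0.4041, 0.0341]
tool_rot: [-0.501, 0.498, -0.498, 0.502]
ft_force: [0.4, -0.2, -2.2]
grip_width: 0.0496
[[0.44552977 0.40188439 0.0455    ]]
at [0.4437 0.4041 0.034 ] units [-0.129  0.86  -0.028] turn [-0.001  0.036 -0.001] w 0.0501 t 9.45 F [ 0.5  0.9 -0.5]
```

```bash
python3 -m handwheel '[[-0.13,0.2,-0.05,0,0,0],[-0.13,0.4,-0.05,0,0,0],[-0.13,0.6,-0.05,0,0,0],[-0.13,0.75,-0.05,0,0,0],[-0.13,0.85,-0.05,0,0,0]]'
python3 -c "
from h import *
go(.443,.4073,.0125)"
python3 -m handwheel '[[0,0,0,0,0,0],[0,0,0,0,0,0],[0,0,0,0,0,0],[0,0,0,0,0,0],[0,0,0,0,0,0]]' 1
python3 -c "
from h import *
go(.443,.4073,.22)"
```

```text
clock: 10.07
eef_pos: [0.4423, 0.4071, 0.0121]
tool_rot: [0.502, -0.498, 0.498, -0.501]
ft_force: [-0.6, -0.9, 13.9]
grip_width: 0.0499
at [0.4423 0.4071 0.0121] units [-0.008 -0.015  0.028] turn [0.002 0.035 0.002] w 0.0499 t 10.07 F [-0.6 -0.9 13.9]
clock: 10.7
eef_pos: [0.4424, 0.4073, 0.0126]
tool_rot: [-0.502, 0.498, -0.498, 0.502]
ft_force: [-0.1, 0.5, 0.6]
grip_width: 0.085
at [0.4424 0.4073 0.0126] units [ 1.000e-03 -8.294e+00  2.400e-02] turn [-0.     0.036 -0.001] w 0.085 t 10.7 F [-0.1  0.5  0.6]
```

```bash
python3 -m handwheel '[[0,-1,0,0,0,0],[0,-3,0,0,0,0],[0,-5.3,0,0,0,0],[0,-7.5,0,0,0,0],[1,-8.3,0,0,0,0]]'
python3 -c "
from h import *
save(cam('top'),'pics/b8t.png',(100,180,240,285),5.5)
save(cam('side'),'pics/b8s.png',(140,100,280,205),5.5)
go(.43,-.192,.22)"
```

```text
clock: 11.32
eef_pos: [0.4439, 0.3845, 0.2245]
tool_rot: [-0.499, 0.498, -0.498, 0.505]
ft_force: [0.3, -0.9, -0.4]
grip_width: 0.0853
at [0.4439 0.3819 0.224 ] units [22.953  0.073 -0.665] turn [-0.029  0.027 -0.021] w 0.0852 t 11.43 F [ 0.   0.1 -1. ]
```

View pics/b8s.png

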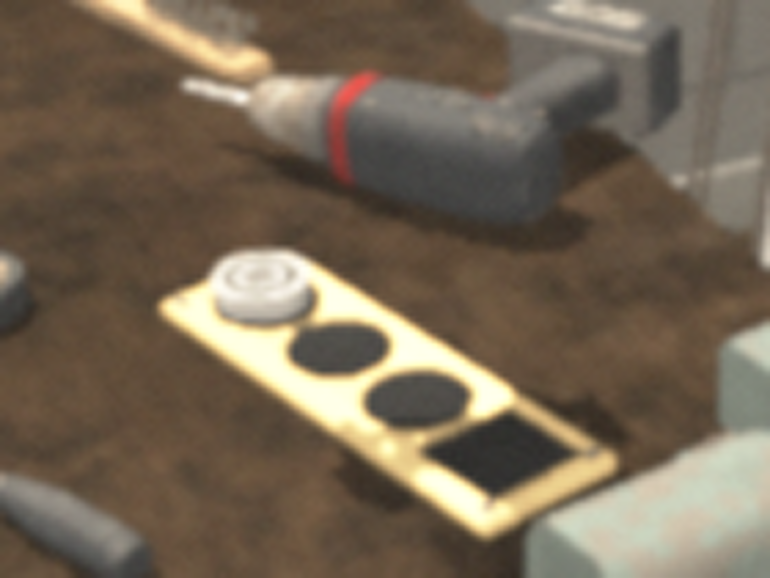

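The bearing sits flat on the end round pad (crop 263,285), with a sliver of pad showing at front right. Collar next. The candidates are white (353,190), purple (372,218) and turquoise (408,173) in the top view. The bright steel one at (353,190) is the real collar.

```bash
python3 -m handwheel '[[1.5,0,-0.1,0,0,0],[3.8,0,-0.2,0,0,0],[6.1,0,-0.3,0,0,0],[8.5,0,-0.4,0,0,0],[10.9,0,-0.5,0,0,0]]'
python3 -m handwheel '[[2.4,0,0,0,0,0],[4.8,0,0,0,0,0],[7.2,0,0,0,0,0],[9.6,0,0,0,0,0],[11.5,0,0,0,0,0]]'
python3 -c "
from h import *
go(.43,-.192,.09)"
```

```text
clock: 12.05
eef_pos: [0.4311, 0.1082, 0.2189]
tool_rot: [0.502, -0.499, 0.498, -0.501]
ft_force: [0.6, 0.9, -0.9]
grip_width: 0.0855
clock: 12.68
eef_pos: [0.4331, -0.1797, 0.219]
tool_rot: [0.501, -0.499, 0.498, -0.501]
ft_force: [1.0, 0.1, -0.6]
grip_width: 0.0857
at [ 0.4331 -0.1797  0.219 ] units [ 0.497  5.158 -0.12 ] turn [ 0.006  0.028 -0.005] w 0.0857 t 12.68 F [ 1.   0.1 -0.6]
```

```bash
python3 -m handwheel '[[0.4,1.5,0,0,0,0],[0.4,3.4,0,0,0,0],[0.4,5,0,0,0,0],[0.4,5.6,1,0,0,0],[0.4,5.6,2.6,0,0,0]]' 0.55
python3 -c "
from h import *
go(.581,-.1918,.07)"
```

```text
clock: 13.3
eef_pos: [0.4963, -0.1863, 0.0768]
tool_rot: [0.502, -0.501, 0.496, -0.5]
ft_force: [1.0, 0.8, -0.2]
grip_width: 0.0664
at [ 0.4963 -0.1863  0.0768] units [0.237 0.249 3.389] turn [ 0.038  0.03  -0.015] w 0.0664 t 13.3 F [ 1.   0.8 -0.2]
```

```bash
python3 -m handwheel '[[0.1,0,1,0,0,0],[0.2,0,2,0,0,0],[0.2,0.2,3,0,0,0],[0.2,0.4,3.3,0,0,0],[0.2,0.4,3.3,0,0,0]]'
python3 -c "
from h import *
go(.581,-.1918,.0)
save(cam('side'),'pics/c1s.png',(270,190,430,310),5)"
```

```text
clock: 13.92
eef_pos: [0.5801, -0.1912, 0.0684]
tool_rot: [0.502, -0.499, 0.497, -0.501]
ft_force: [-0.4, 0.6, -0.0]
grip_width: 0.0662
at [ 0.5801 -0.1912  0.0684] units [0.025 2.734 0.046] turn [ 0.018  0.038 -0.006] w 0.0662 t 13.93 F [-0.4  0.6 -0. ]
```

View pics/c1s.png

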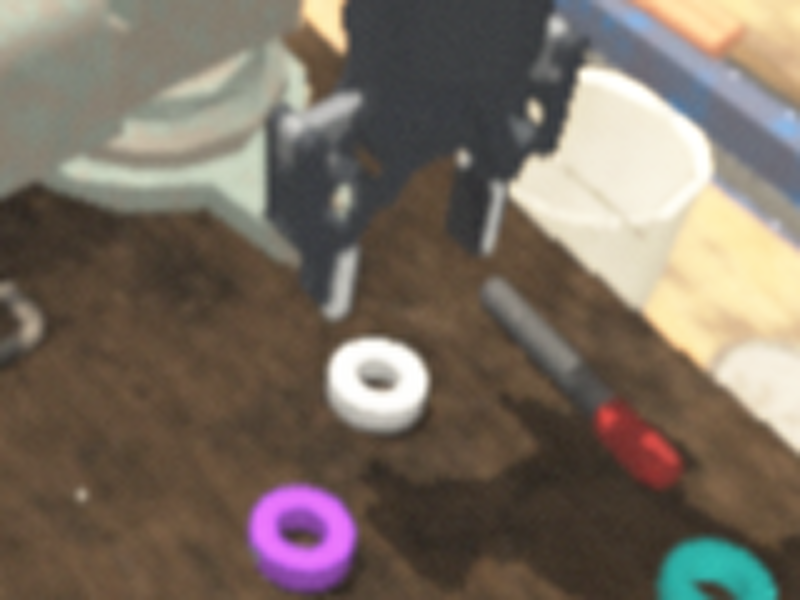

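```bash
python3 -m handwheel '[[0,0.7,0,0,0,0],[0,1.4,0,0,0,0],[0,2.1,0,0,0,0],[0,2.55,0,0,0,0],[0,2.65,0,0,0,0]]'
python3 -c "
from h import *
go(.581,-.1918,.0)
save(cam('side'),'pics/c2s.png',(300,220,400,290),8)"
```

```text
clock: 14.6
eef_pos: [0.5803, -0.1916, 0.0025]
tool_rot: [0.502, -0.499, 0.498, -0.501]
ft_force: [-0.8, -0.3, 1.5]
grip_width: 0.0661
at [ 0.5803 -0.1916  0.0025] units [0.009 0.1   0.03 ] turn [ 0.012  0.036 -0.004] w 0.0661 t 14.6 F [-0.8 -0.3  1.5]
```

View pics/c2s.png

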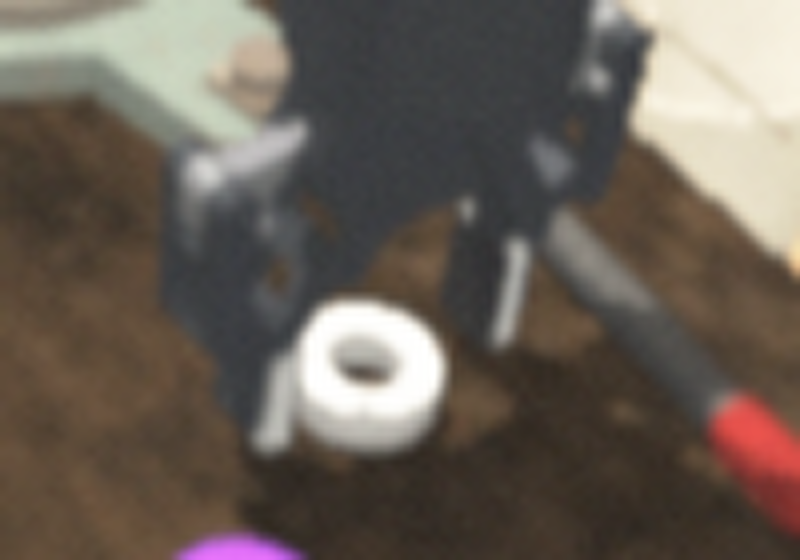

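```bash
python3 -m handwheel '[[0,0.1,0,0,0,0],[0,0.1,0,0,0,0],[0,0.1,0,0,0,0],[0,0.1,0,0,0,0],[0,0.1,0,0,0,0]]' -1
python3 -c "
from h import *
go()"
python3 -m handwheel '[[0,-0.3,0,0,0,0],[0,-0.8,0,0,0,0],[0,-1.5,0,0,0,0],[0,-2.2,0,0,0,0],[0,-2.6,-0.5,0,0,0]]'
python3 -c "
from h import *
go(.43,-.1918,.07)
save(cam('side'),'pics/c3s.png',(270,190,430,310),5)"
```

```text
clock: 15.28
eef_pos: [0.5818, -0.1921, 0.0021]
tool_rot: [-0.501, 0.498, -0.499, 0.502]
ft_force: [-0.3, 0.0, 5.2]
grip_width: 0.0384
at [ 0.5818 -0.1921  0.0021] units [0. 0. 0.] turn [-0.008  0.036  0.003] w 0.0384 t 15.28 F [-0.3  0.   5.2]
clock: 15.9
eef_pos: [0.5699, -0.1923, 0.0685]
tool_rot: [-0.501, 0.497, -0.499, 0.502]
ft_force: [0.1, -0.3, -0.3]
grip_width: 0.0385
at [ 0.5699 -0.1923  0.0685] units [-0.057 -0.079 -5.597] turn [-0.02   0.039  0.007] w 0.0385 t 15.9 F [ 0.1 -0.3 -0.3]
```

View pics/c3s.png

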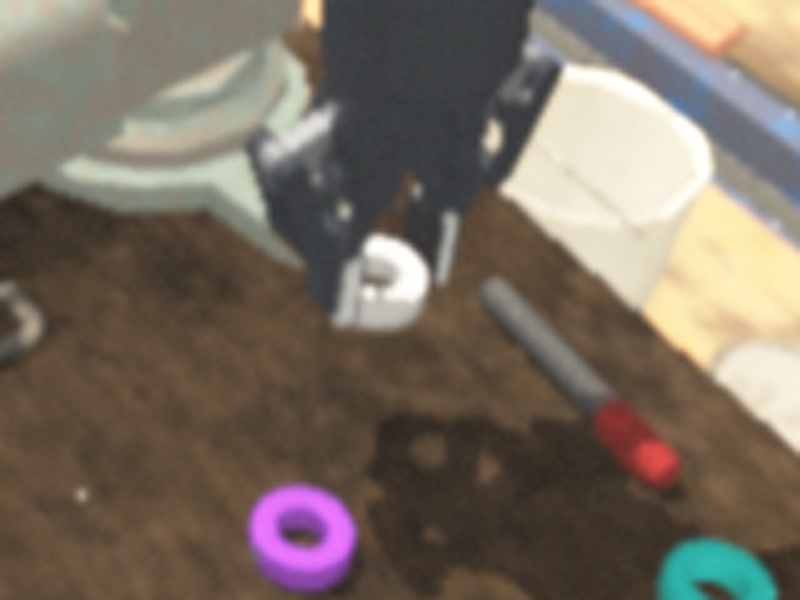

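```bash
python3 -m handwheel '[[0,-0.3,-1.2,0,0,0],[0,-0.6,-3,0,0,0],[0,-1,-4.6,0,0,0],[0,-2.8,-5.4,0,0,0],[0,-4.8,-5.6,0,0,0]]'
python3 -c "
from h import *
go(.44,.3412,.22)"
```

```text
clock: 16.58
eef_pos: [0.4253, -0.1921, 0.1865]
tool_rot: [0.502, -0.5, 0.497, -0.501]
ft_force: [1.0, -0.4, -0.4]
grip_width: 0.0384
at [ 0.4253 -0.1921  0.1865] units [-21.332  -1.309   0.69 ] turn [ 0.022  0.029 -0.009] w 0.0384 t 16.57 F [ 1.  -0.4 -0.4]
```

```bash
python3 -m handwheel '[[-0.5,-1,0,0,0,0],[-2.4,-1.3,0,0,0,0],[-4.7,-1.3,0.2,0,0,0],[-7,-1.3,0.3,0,0,0],[-9.3,-1.3,0.4,0,0,0]]'
python3 -m handwheel '[[-2.3,0,0.1,0,0,0],[-4.6,0,0.3,0,0,0],[-6.9,0,0.5,0,0,0],[-9,0,0.8,0,0,0],[-10.9,0,1,0,0,0]]'
python3 -c "
from h import *
go(.460,.3412,.0145)"
```

```text
clock: 17.2
eef_pos: [0.4362, 0.0412, 0.2188]
tool_rot: [0.501, -0.499, 0.499, -0.501]
ft_force: [0.7, -0.3, -0.7]
grip_width: 0.0383
clock: 17.82
eef_pos: [0.4598, 0.3138, 0.2186]
tool_rot: [0.502, -0.498, 0.498, -0.501]
ft_force: [0.6, -0.4, -0.7]
grip_width: 0.0385
at [0.4598 0.3138 0.2186] units [-1.101  8.162  0.018] turn [0.003 0.039 0.003] w 0.0385 t 17.82 F [ 0.6 -0.4 -0.7]
```

```bash
python3 -m handwheel '[[-0.8,1,0,0,0,0],[-1.1,3,0,0,0,0],[-1.1,5,0,0,0,0],[-1.1,6.6,0,0,0,0],[-1.1,7.2,0,0,0,0]]'
python3 -m handwheel '[[0,0,0,0,0,0],[0,0,0,0,0,0],[0,0,0,0,0,0],[0,0,0,0,0,0],[0,0,0,0,0,0]]'
python3 -c "
from h import *
save(cam('side'),'pics/c4s.png',(150,120,250,195),8)
go(.460,.3412,.0145)
"
```

```text
clock: 18.45
eef_pos: [0.4579, 0.338, 0.036]
tool_rot: [0.504, -0.499, 0.498, -0.499]
ft_force: [-0.0, -0.3, -0.5]
grip_width: 0.0383
clock: 19.08
eef_pos: [0.4605, 0.3401, 0.0394]
tool_rot: [-0.501, 0.498, -0.498, 0.502]
ft_force: [0.4, -0.3, -1.2]
grip_width: 0.0384
at [0.4605 0.34   0.0392] units [-0.048  0.987 -0.019] turn [-0.003  0.036 -0.002] w 0.0383 t 19.12 F [0.4 0.1 0. ]
```

View pics/c4s.png

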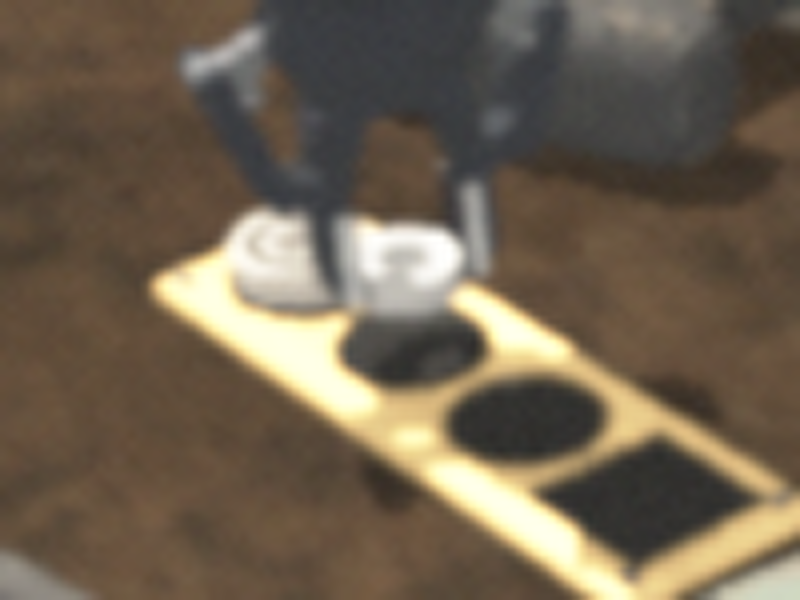

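```bash
python3 -c "
from h import *
s=cam('side')
print(px2w(s,[[150+(405.5)/8-.44,120+(257.5)/8-.44],[150+405.5/8-.44,120+(261)/8-.44]],.0515))
"
python3 -m handwheel '[[-0.05,0.3,0,0,0,0],[-0.05,0.5,0,0,0,0],[-0.05,0.7,0,0,0,0],[-0.05,0.9,0,0,0,0],[-0.05,0.98,0,0,0,0]]'
python3 -c "
from h import *
go(.46,.3412,.0145)"
```

```text
[[0.46132393 0.33889111 0.0515    ]
 [0.46043006 0.3365606  0.0515    ]]
clock: 19.8
eef_pos: [0.4602, 0.341, 0.015]
tool_rot: [0.502, -0.498, 0.498, -0.501]
ft_force: [-3.5, -3.0, 14.9]
grip_width: 0.0388
at [0.4602 0.341  0.015 ] units [-0.008  0.018 -0.007] turn [0.001 0.036 0.001] w 0.0388 t 19.8 F [-3.5 -3.  14.9]
```

```bash
python3 -m handwheel '[[0,0,0,0,0,0],[0,0,0,0,0,0],[0,0,0,0,0,0],[0,0,0,0,0,0],[0,0,0,0,0,0]]' 0.6
python3 -m handwheel '[[0,-0.7,0,0,0,0],[0,-2.5,0,0,0,0],[0,-4.7,0,0,0,0],[0,-7,0,0,0,0],[1,-8.2,-0.3,0,0,0]]'
python3 -c "
from h import *
save(cam('side'),'pics/c5s.png',(150,120,250,195),8)
go(.43,-.32,.22)
"
```

```text
clock: 20.42
eef_pos: [0.4603, 0.3411, 0.0142]
tool_rot: [0.502, -0.498, 0.498, -0.502]
ft_force: [0.3, -0.7, 0.4]
grip_width: 0.0682
clock: 21.05
eef_pos: [0.4544, 0.3178, 0.223]
tool_rot: [-0.5, 0.498, -0.498, 0.504]
ft_force: [0.8, -0.6, -0.2]
grip_width: 0.0683
at [0.4542 0.3149 0.2264] units [25.39   0.165 -1.112] turn [-0.044  0.032 -0.019] w 0.0683 t 21.1 F [-0.8 -2.7  1.3]
```

View pics/c5s.png

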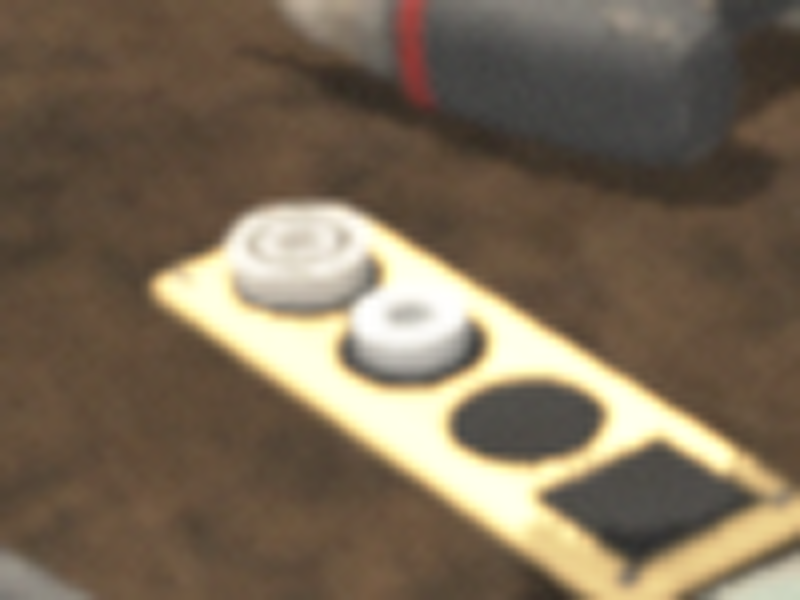

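The collar is centred on the second pad (crop 410,345). Spacer next: the grey ring at (401,205) in the top view, about 33 mm measured, is the only ring of that size.

```bash
python3 -m handwheel '[[1.8,0,-0.2,0,0,0],[4.2,0.1,-0.4,0,0,0],[6.6,0.1,-0.6,0,0,0],[9,0.1,-0.8,0,0,0],[11.4,0.1,-1,0,0,0]]'
python3 -m handwheel '[[2.4,0,0,0,0,0],[4.8,0,0,0,0,0],[7.2,0,0,0,0,0],[9.6,0,0,0,0,0],[11.8,0,0,0,0,0]]'
python3 -c "
from h import *
go(.43,-.3218,.07)"
```

```text
clock: 21.72
eef_pos: [0.4293, 0.0292, 0.2168]
tool_rot: [-0.502, 0.498, -0.498, 0.502]
ft_force: [1.2, -0.6, 0.4]
grip_width: 0.0684
clock: 22.35
eef_pos: [0.4312, -0.2662, 0.2167]
tool_rot: [-0.501, 0.499, -0.499, 0.501]
ft_force: [1.1, -0.0, 0.0]
grip_width: 0.0682
at [ 0.4312 -0.2662  0.2167] units [ 2.225  5.869 -0.064] turn [-0.002  0.032  0.   ] w 0.0682 t 22.35 F [ 1.1 -0.   0. ]
```

```bash
python3 -m handwheel '[[1,1,0.5,0,0,0],[2.2,2.5,1,0,0,0],[2.2,4,2,0,0,0],[2.2,5.4,3.2,0,0,0],[2.2,5.8,4.4,0,0,0]]' 0.4
python3 -m handwheel '[[0,0,0,0,0,0],[0,0,0,0,0,0],[0,0,0,0,0,0],[0,0,0,0,0,0],[0,0,0,0,0,0]]'
python3 -c "
from h import *
go(.543,-.3218,.0)
save(cam('side'),'pics/s1s.png',(300,240,440,345),5.5)"
```

```text
clock: 22.98
eef_pos: [0.5406, -0.3174, 0.0681]
tool_rot: [0.502, -0.501, 0.497, -0.501]
ft_force: [0.6, -0.7, 0.8]
grip_width: 0.0599
clock: 23.6
eef_pos: [0.5418, -0.3186, 0.0725]
tool_rot: [-0.501, 0.498, -0.499, 0.502]
ft_force: [-0.4, 0.3, 0.3]
grip_width: 0.0596
at [ 0.5418 -0.3186  0.0725] units [0.126 2.898 0.045] turn [-0.004  0.033  0.003] w 0.0596 t 23.6 F [-0.4  0.3  0.3]
```

View pics/s1s.png

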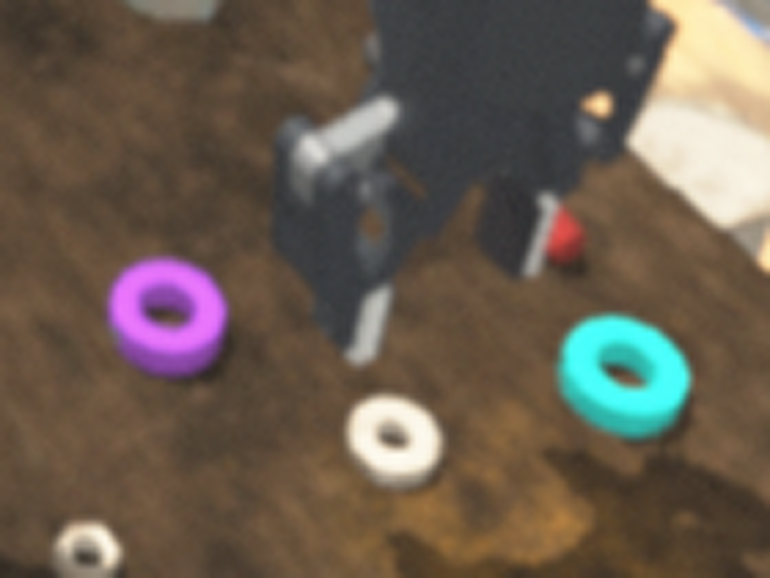

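```bash
python3 -m handwheel '[[0.12,0.7,0.04,0,0,0],[0.12,1.4,0.04,0,0,0],[0.12,2.1,0.04,0,0,0],[0.12,2.7,0.04,0,0,0],[0.12,2.86,0.04,0,0,0]]'
python3 -c "
from h import *
go(.543,-.3218,.001)
save(cam('side'),'pics/s2s.png',(330,270,430,345),8)"
```

```text
clock: 24.28
eef_pos: [0.5419, -0.3206, -0.0018]
tool_rot: [0.502, -0.5, 0.497, -0.501]
ft_force: [-0.5, -0.0, 0.3]
grip_width: 0.0597
at [ 0.5419 -0.3206 -0.0018] units [ 0.047 -0.113  0.045] turn [ 0.016  0.036 -0.01 ] w 0.0597 t 24.27 F [-0.5 -0.   0.3]
```

View pics/s2s.png

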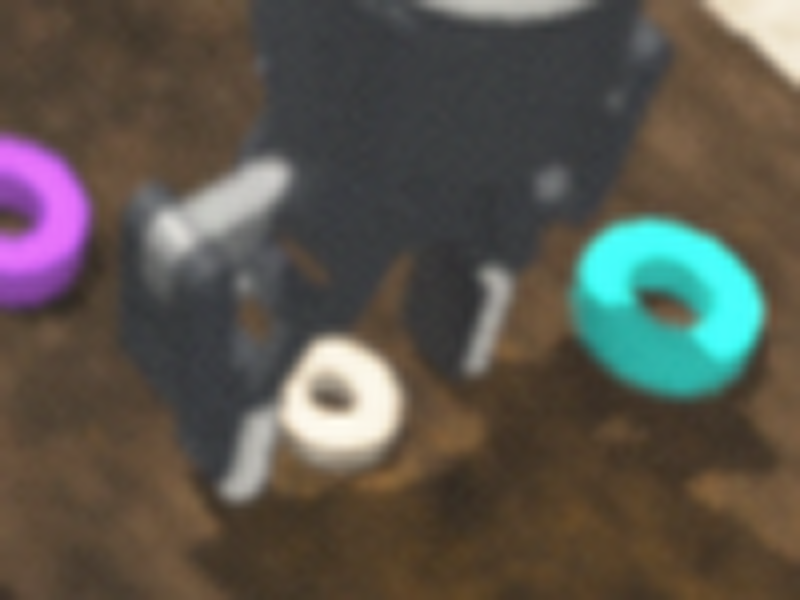

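```bash
python3 -m handwheel '[[0.03,0,0,0,0,0],[0.03,0,0,0,0,0],[0.03,0,0,0,0,0],[0.03,0,0,0,0,0],[0.03,0,0,0,0,0]]' -1
python3 -c "
from h import *
go()"
python3 -m handwheel '[[0,-0.2,0,0,0,0],[0,-0.6,0,0,0,0],[0,-1.2,0,0,0,0],[0,-1.8,0,0,0,0],[0,-2.3,0,0,0,0]]'
python3 -c "
from h import *
go(.43,-.3218,.07)
save(cam('side'),'pics/s3s.png',(310,240,430,330),6)"
```

```text
clock: 24.95
eef_pos: [0.5438, -0.3226, 0.0016]
tool_rot: [-0.501, 0.498, -0.499, 0.502]
ft_force: [-1.2, 0.5, 5.8]
grip_width: 0.0266
at [ 0.5438 -0.3226  0.0016] units [0. 0. 0.] turn [-0.011  0.036  0.007] w 0.0266 t 24.95 F [-1.2  0.5  5.8]
clock: 25.58
eef_pos: [0.5435, -0.3224, 0.0595]
tool_rot: [-0.501, 0.498, -0.499, 0.502]
ft_force: [0.3, -0.3, -0.0]
grip_width: 0.0265
at [ 0.5435 -0.3224  0.0595] units [-0.051 -0.426 -4.538] turn [-0.008  0.036  0.005] w 0.0265 t 25.57 F [ 0.3 -0.3 -0. ]
```

View pics/s3s.png

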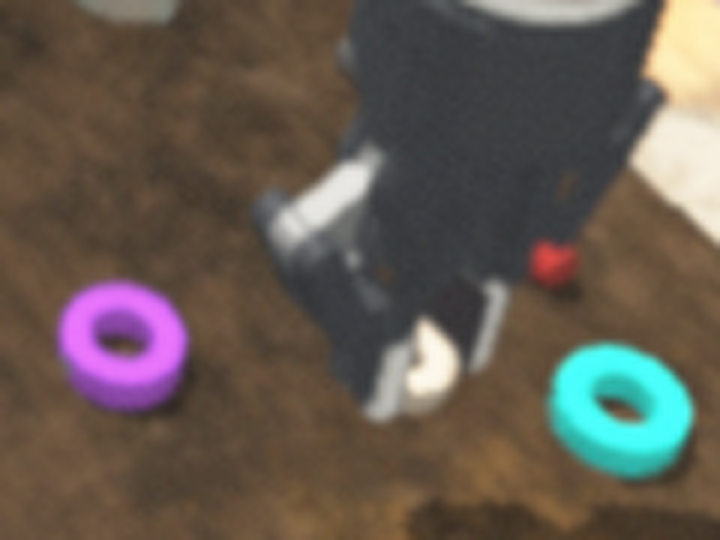

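```bash
python3 -m handwheel '[[0,-0.5,-1,0,0,0],[0,-1,-2.8,0,0,0],[0,-2,-4.1,0,0,0],[0,-4,-4.5,0,0,0],[-0.6,-6,-4.5,0,0,0]]'
python3 -m handwheel '[[-1.8,-0.5,0,0,0,0],[-4,-0.5,0,0,0,0],[-6.4,-0.5,0,0,0,0],[-8.8,-0.5,0,0,0,0],[-11.2,-0.5,0.2,0,0,0]]'
python3 -c "
from h import *
go(.4778,.2756,.22)"
```

```text
clock: 26.25
eef_pos: [0.429, -0.3081, 0.2092]
tool_rot: [0.501, -0.499, 0.499, -0.501]
ft_force: [1.0, -0.1, -0.5]
grip_width: 0.0266
clock: 26.88
eef_pos: [0.4332, -0.0261, 0.2208]
tool_rot: [-0.501, 0.498, -0.499, 0.502]
ft_force: [0.5, -1.0, -1.5]
grip_width: 0.0264
at [ 0.4332 -0.0261  0.2208] units [-12.057   0.035   1.851] turn [-0.007  0.032  0.   ] w 0.0264 t 26.88 F [ 0.5 -1.  -1.5]
```

```bash
python3 -m handwheel '[[-2.4,0,0.4,0,0,0],[-4.8,0,0.8,0,0,0],[-7.2,0,1.2,0,0,0],[-9.6,0,1.6,0,0,0],[-11.6,0,1.8,0,0,0]]'
python3 -c "
from h import *
go(.4778,.2756,.0145)"
```

```text
clock: 27.5
eef_pos: [0.4769, 0.2649, 0.2205]
tool_rot: [-0.502, 0.498, -0.498, 0.502]
ft_force: [0.8, -0.6, -0.5]
grip_width: 0.0261
at [0.4769 0.2649 0.2205] units [-0.425  8.241  0.035] turn [-0.004  0.042 -0.002] w 0.0261 t 27.5 F [ 0.8 -0.6 -0.5]
```

```bash
python3 -m handwheel '[[-0.4,1.5,0,0,0,0],[-0.4,3.5,0,0,0,0],[-0.4,5.5,0,0,0,0],[-0.4,7,0,0,0,0],[-0.4,7.4,0,0,0,0]]'
python3 -m handwheel '[[0,0,0,0,0,0],[0,0,0,0,0,0],[0,0,0,0,0,0],[0,0,0,0,0,0],[0,0,0,0,0,0]]'
python3 -c "
from h import *
save(cam('side'),'pics/s4s.png',(160,125,260,200),8)
go(.4778,.2756,.0145)
"
```

```text
clock: 28.12
eef_pos: [0.4747, 0.2713, 0.0329]
tool_rot: [0.503, -0.499, 0.498, -0.5]
ft_force: [-0.1, 1.0, 0.1]
grip_width: 0.026
clock: 28.75
eef_pos: [0.477, 0.2726, 0.0358]
tool_rot: [-0.501, 0.498, -0.499, 0.502]
ft_force: [0.2, -0.1, -0.4]
grip_width: 0.0266
at [0.4769 0.2726 0.0356] units [-0.121  0.845  0.036] turn [-0.003  0.036 -0.001] w 0.0263 t 28.8 F [-0.7 -1.3 -0.4]
```

View pics/s4s.png

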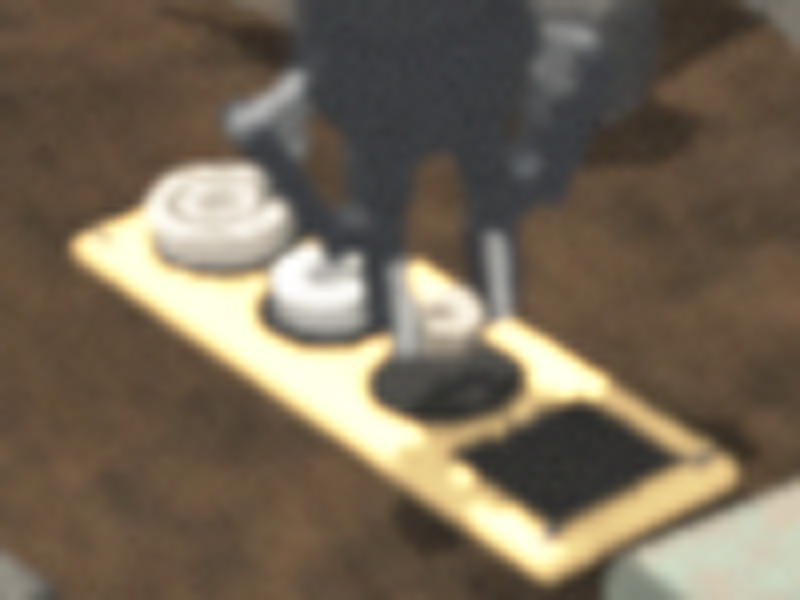

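```bash
python3 -c "
from h import *
s=cam('side')
print(px2w(s,[[160+443.5/8-.44,125+313/8-.44]],.042), ((w2px(s,[[.4784,.2747,.042],[.4769,.2726,.042],[.477,.2676,.042]])-[160,125]+.44)*8).round(0))
"
python3 -m handwheel '[[-0.12,0.3,0.03,0,0,0],[-0.12,0.5,0.03,0,0,0],[-0.12,0.65,0.03,0,0,0],[-0.12,0.8,0.03,0,0,0],[-0.12,0.86,0.03,0,0,0]]'
python3 -c "
from h import *
go(.4778,.2756,.0145)"
```

```text
[[0.47876126 0.27366838 0.042     ]] [[441. 312.]
 [440. 316.]
 [446. 322.]]
clock: 29.48
eef_pos: [0.4774, 0.2755, 0.0145]
tool_rot: [-0.502, 0.498, -0.498, 0.502]
ft_force: [-4.2, -3.1, 13.4]
grip_width: 0.0263
at [0.4774 0.2755 0.0145] units [-0.005 -0.     0.015] turn [ 0.     0.036 -0.   ] w 0.0263 t 29.48 F [-4.2 -3.1 13.4]
```

```bash
python3 -m handwheel '[[0,0,0,0,0,0],[0,0,0,0,0,0],[0,0,0,0,0,0],[0,0,0,0,0,0],[0,0,0,0,0,0]]' 0.3
python3 -m handwheel '[[0,-0.7,0,0,0,0],[0,-2.5,0,0,0,0],[0,-4.7,-0.4,0,0,0],[0,-7,-0.8,0,0,0],[1,-8.2,-1.2,0,0,0]]'
python3 -c "
from h import *
save(cam('side'),'pics/s5s.png',(160,125,260,200),8)
go(.4257,-.3073,.22)
"
```

```text
clock: 30.1
eef_pos: [0.4775, 0.2755, 0.0137]
tool_rot: [0.502, -0.498, 0.498, -0.502]
ft_force: [0.3, 0.1, -0.1]
grip_width: 0.0557
clock: 30.72
eef_pos: [0.4487, 0.2518, 0.2224]
tool_rot: [-0.5, 0.497, -0.498, 0.504]
ft_force: [0.8, 0.0, 0.2]
grip_width: 0.0556
at [0.4484 0.249  0.2256] units [22.246  0.165 -1.042] turn [-0.043  0.034 -0.014] w 0.0559 t 30.77 F [-2.5 -2.4  1.3]
```

View pics/s5s.png

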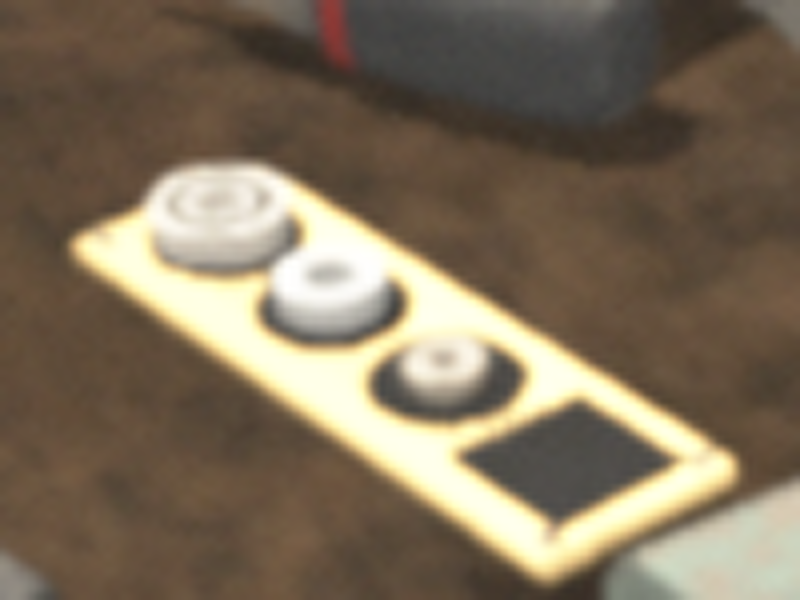

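The spacer is centred on the third pad (crop 443,372). The nut, at about (396,248) in the top view, goes last.

```bash
python3 -m handwheel '[[1.8,0.1,-0.2,0,0,0],[4.2,0.1,-0.4,0,0,0],[6.6,0.1,-0.6,0,0,0],[9,0.1,-0.8,0,0,0],[11.4,0.1,-0.9,0,0,0]]' 0.2
python3 -m handwheel '[[2.4,0,0,0,0,0],[4.8,0,0,0,0,0],[7.2,0,0,0,0,0],[9,0,0,0,0,0],[10,1,0,0,0,0]]'
python3 -c "
from h import *
go(.4257,-.3073,.06)"
```

```text
clock: 31.4
eef_pos: [0.4264, -0.0366, 0.2163]
tool_rot: [-0.502, 0.498, -0.499, 0.502]
ft_force: [1.3, -0.2, -0.2]
grip_width: 0.0516
clock: 32.02
eef_pos: [0.4295, -0.2882, 0.1925]
tool_rot: [-0.501, 0.497, -0.501, 0.501]
ft_force: [0.7, 1.1, -0.1]
grip_width: 0.0512
at [ 0.4295 -0.2882  0.1925] units [ 0.748  5.301 -0.174] turn [-0.023  0.02   0.017] w 0.0512 t 32.02 F [ 0.7  1.1 -0.1]
```

```bash
python3 -m handwheel '[[0.5,1.5,-0.1,0,0,0],[0.7,3,-0.1,0,0,0],[0.7,4.5,-0.1,0,0,0],[0.7,5.3,-0.1,0,0,0],[0.7,5.3,-0.1,0,0,0]]'
python3 -m handwheel '[[0,0,0,0,0,0],[0,0,0,0,0,0],[0,0,0,0,0,0],[0,0,0,0,0,0],[0,0,0,0,0,0]]'
python3 -c "
from h import *
go(.4257,-.3073,.001)
save(cam('side'),'pics/n1s.png',(250,260,390,365),5.5)"
```

```text
clock: 32.65
eef_pos: [0.4245, -0.3013, 0.0568]
tool_rot: [0.502, -0.5, 0.497, -0.501]
ft_force: [-1.2, 0.3, -0.1]
grip_width: 0.0512
clock: 33.28
eef_pos: [0.4262, -0.3024, 0.059]
tool_rot: [-0.502, 0.498, -0.499, 0.502]
ft_force: [0.5, 0.5, 0.3]
grip_width: 0.0514
at [ 0.4262 -0.3024  0.059 ] units [ 0.196  2.322 -0.021] turn [-0.002  0.036  0.001] w 0.0514 t 33.27 F [0.5 0.5 0.3]
```

View pics/n1s.png

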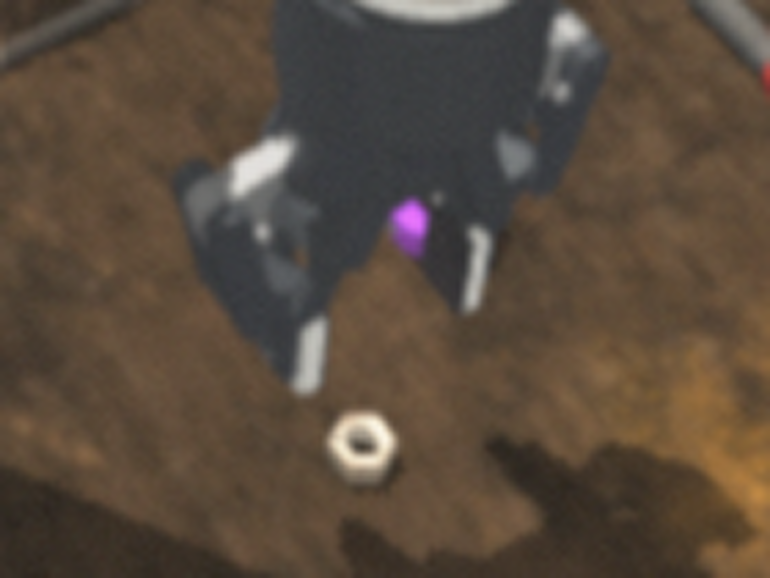

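```bash
python3 -c "
from h import *
s=cam('side')
v=[(172,278),(230,182),(345,182),(400,270),(350,355),(235,357)]
P=px2w(s,[[300+(a+.5)/18-.5,325+(b+.5)/18-.5] for a,b in v],.01)[:,:2]; c=P.mean(0); d=P-c
print(c, (np.degrees(np.arctan2(d[:,1],d[:,0]))%60).round(0), np.hypot(*d.T).round(4))
go(.4257,-.3073,.002)"
```

```text
[ 0.42612409 -0.30790215] [35. 28. 27. 31. 30. 28.] [0.0116 0.011  0.0118 0.011  0.0106 0.0113]
at [ 0.4261 -0.3023  0.0589] units [ 0.198  2.275 -0.018] turn [-0.     0.036  0.   ] w 0.0514 t 33.38 F [-0.1  0.4 -0.9]
```

```bash
python3 -m handwheel '[[0.2,0.6,0,0,0,0],[0.2,1.2,0,0,0,0],[0.2,1.8,0,0,0,0],[0.2,2.1,0,0,0,0],[0.2,2.2,0,0,0,0]]'
python3 -m handwheel '[[0,0,0,0,0,0],[0,0,0,0,0,0],[0,0,0,0,0,0],[0,0,0,0,0,0],[0,0,0,0,0,0]]'
python3 -c "
from h import *
go(.4257,-.3073,.002)
save(cam('side'),'pics/n2s.png',(270,290,370,365),8)"
```

```text
clock: 34.0
eef_pos: [0.4257, -0.3069, 0.0028]
tool_rot: [0.502, -0.499, 0.498, -0.502]
ft_force: [-0.1, -0.5, 0.6]
grip_width: 0.0513
clock: 34.62
eef_pos: [0.4262, -0.3074, 0.004]
tool_rot: [-0.502, 0.498, -0.499, 0.502]
ft_force: [0.5, -0.0, -0.3]
grip_width: 0.0512
at [ 0.4262 -0.3074  0.004 ] units [-0.003  0.078 -0.019] turn [-0.001  0.036  0.001] w 0.0512 t 34.62 F [ 0.5 -0.  -0.3]
```

View pics/n2s.png

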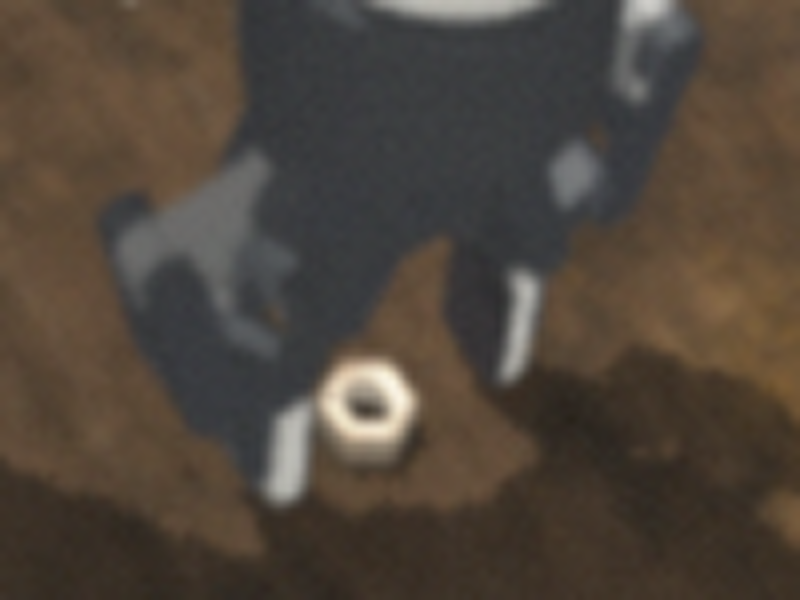

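```bash
python3 -m handwheel '[[0,0.06,0,0,0,0],[0,0.06,0,0,0,0],[0,0.06,0,0,0,0],[0,0.06,0,0,0,0],[0,0.06,0,0,0,0]]' -1
python3 -c "
from h import *
go()"
python3 -m handwheel '[[0,-0.2,0,0,0,0],[0,-0.6,0,0,0,0],[0,-1.2,0,0,0,0],[0,-1.8,0,0,0,0],[0,-2.3,0,0,0,0]]'
python3 -c "
from h import *
go(.43,-.3073,.22)
save(cam('side'),'pics/n3s.png',(270,250,370,325),8)"
```

```text
clock: 35.3
eef_pos: [0.4262, -0.3073, 0.0024]
tool_rot: [-0.502, 0.498, -0.498, 0.502]
ft_force: [0.1, -0.3, 1.6]
grip_width: 0.0165
at [ 0.4262 -0.3073  0.0024] units [0. 0. 0.] turn [-0.     0.036  0.   ] w 0.0165 t 35.3 F [ 0.1 -0.3  1.6]
clock: 35.92
eef_pos: [0.4266, -0.3077, 0.0615]
tool_rot: [-0.501, 0.498, -0.499, 0.502]
ft_force: [0.5, 0.4, -0.2]
grip_width: 0.0167
at [ 0.4266 -0.3077  0.0615] units [-0.008 -6.341  0.145] turn [-0.008  0.036  0.006] w 0.0167 t 35.92 F [ 0.5  0.4 -0.2]
```

View pics/n3s.png

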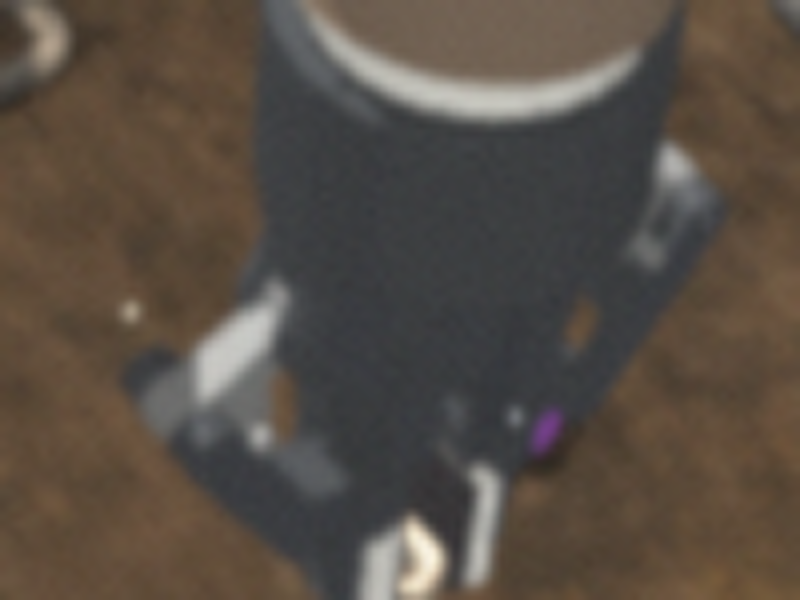

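```bash
python3 -m handwheel '[[0,-1.5,0,0,0,0],[0,-3.2,0,0,0,0],[0,-5,0,0,0,0],[-0.8,-6.2,0,0,0,0],[-2.5,-6.4,0,0,0,0]]'
python3 -m handwheel '[[-2.3,0,0.2,0,0,0],[-4.7,0,0.4,0,0,0],[-7.1,0,0.6,0,0,0],[-9.5,0,0.8,0,0,0],[-11.9,0,1,0,0,0]]'
python3 -c "
from h import *
go(.494,.2097,.22)"
```

```text
clock: 36.6
eef_pos: [0.4272, -0.246, 0.2227]
tool_rot: [-0.5, 0.497, -0.501, 0.501]
ft_force: [0.4, 0.3, -0.5]
grip_width: 0.0163
clock: 37.22
eef_pos: [0.4487, 0.0547, 0.2202]
tool_rot: [-0.501, 0.498, -0.499, 0.502]
ft_force: [2.0, 0.2, -0.3]
grip_width: 0.0165
at [0.4487 0.0547 0.2202] units [-6.189  0.011  1.849] turn [-0.005  0.035 -0.   ] w 0.0165 t 37.23 F [ 2.   0.2 -0.3]
```

```bash
python3 -m handwheel '[[-2,0,0.6,0,0,0],[-4,0,1.2,0,0,0],[-5.7,1,1.7,0,0,0],[-6,3,1.8,0,0,0],[-6,5,1.8,0,0,0]]'
python3 -c "
from h import *
go(.494,.2097,.0154)"
```

```text
clock: 37.85
eef_pos: [0.4933, 0.2045, 0.0938]
tool_rot: [-0.502, 0.498, -0.498, 0.503]
ft_force: [0.5, 0.3, -0.4]
grip_width: 0.0166
at [0.4933 0.2045 0.0938] units [-0.204  3.138  0.023] turn [-0.009  0.048 -0.004] w 0.0166 t 37.85 F [ 0.5  0.3 -0.4]
```

```bash
python3 -m handwheel '[[-0.2,1,0,0,0,0],[-0.2,1.8,0,0,0,0],[-0.2,2.2,0,0,0,0],[-0.2,2.2,0,0,0,0],[-0.2,2.2,0,0,0,0]]'
python3 -m handwheel '[[0,0,0,0,0,0],[0,0,0,0,0,0],[0,0,0,0,0,0],[0,0,0,0,0,0],[0,0,0,0,0,0]]'
python3 -c "
from h import *
save(cam('side'),'pics/n4s.png',(180,135,280,210),8)
go(.494,.2097,.0154)
"
```

```text
clock: 38.48
eef_pos: [0.4937, 0.2084, 0.0408]
tool_rot: [-0.501, 0.498, -0.499, 0.502]
ft_force: [1.0, -0.3, 0.1]
grip_width: 0.0164
clock: 39.1
eef_pos: [0.4929, 0.2081, 0.0398]
tool_rot: [0.502, -0.498, 0.498, -0.502]
ft_force: [-0.1, 0.5, -0.0]
grip_width: 0.0165
at [0.4929 0.2081 0.0398] units [-0.064  0.975  0.045] turn [0.    0.036 0.   ] w 0.0166 t 39.15 F [ 0.4  0.5 -0.5]
```

View pics/n4s.png

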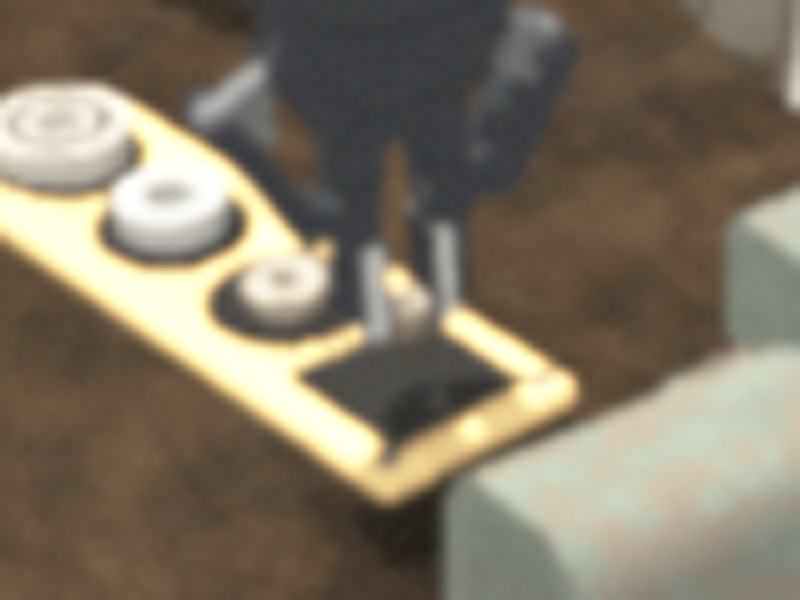

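```bash
python3 -m handwheel '[[-0.06,0.3,0.04,0,0,0],[-0.06,0.55,0.04,0,0,0],[-0.06,0.75,0.04,0,0,0],[-0.06,0.9,0.04,0,0,0],[-0.06,0.97,0.04,0,0,0]]'
python3 -c "
from h import *
go(.494,.2097,.0154)"
```

```text
clock: 39.78
eef_pos: [0.4937, 0.2095, 0.0152]
tool_rot: [0.502, -0.499, 0.498, -0.501]
ft_force: [-2.5, -1.5, 8.3]
grip_width: 0.0167
at [0.4937 0.2095 0.0152] units [-0.008 -0.006  0.014] turn [0.004 0.036 0.002] w 0.0167 t 39.77 F [-2.5 -1.5  8.3]
```

```bash
python3 -m handwheel '[[0,0,0,0,0,0],[0,0,0,0,0,0],[0,0,0,0,0,0],[0,0,0,0,0,0],[0,0,0,0,0,0]]' 0.1
python3 -m handwheel '[[0,-0.7,0,0,0,0],[0,-2.5,0,0,0,0],[0,-4.7,0,0,0,0],[0,-6.8,0,0,0,0],[0,-8,-1.2,0,0,0]]'
python3 -m handwheel '[[2,0,-2,0,0,0],[4,0,-4,0,0,0],[6,0,-5,0,0,0],[8,0,-5,0,0,0],[8.5,0,-5,0,0,0]]'
python3 -c "
from h import *
import pickle
for n in ('top','side'):
    c=cam(n); pickle.dump(c,open(n+'F.pkl','wb')); save(c,f'pics/F{n}.png')
save(c,'pics/Fs.png',(160,125,260,200),8)
c=pickle.load(open('topF.pkl','rb')); save(c,'pics/Ft.png',(110,190,240,265),6)
go()"
```

```text
clock: 40.4
eef_pos: [0.4939, 0.2096, 0.0156]
tool_rot: [-0.502, 0.498, -0.498, 0.502]
ft_force: [-0.5, 0.6, 0.6]
grip_width: 0.047
clock: 41.02
eef_pos: [0.4661, 0.21, 0.2187]
tool_rot: [-0.499, 0.498, -0.499, 0.503]
ft_force: [-0.5, 0.1, 0.6]
grip_width: 0.047
clock: 41.65
eef_pos: [0.3394, -0.0062, 0.2159]
tool_rot: [-0.5, 0.499, -0.5, 0.5]
ft_force: [-0.1, 1.2, -0.4]
grip_width: 0.0466
at [ 0.3404 -0.0047  0.2158] units [0. 0. 0.] turn [-0.006  0.017 -0.002] w 0.047 t 41.75 F [-0.9  0.7  0.1]
```

View pics/Ft.png

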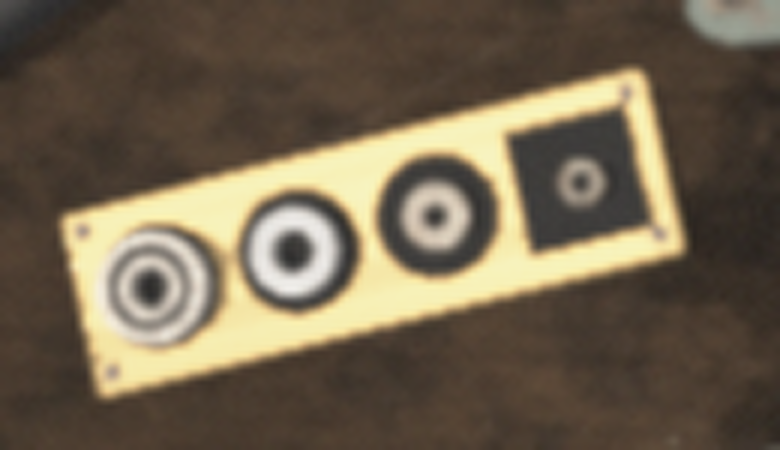

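View pics/Fs.png

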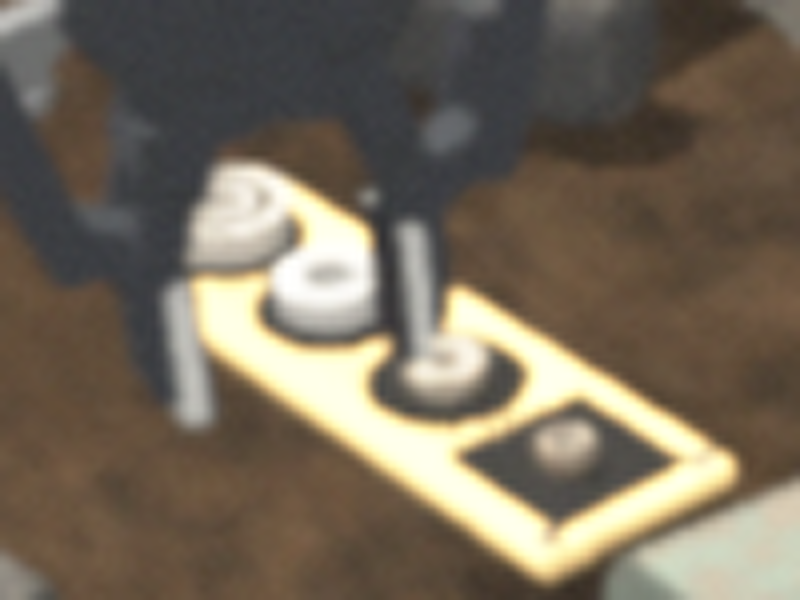

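View pics/Ftop.png

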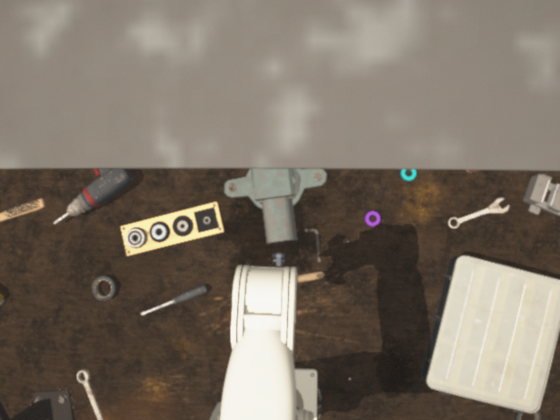

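View pics/Fside.png

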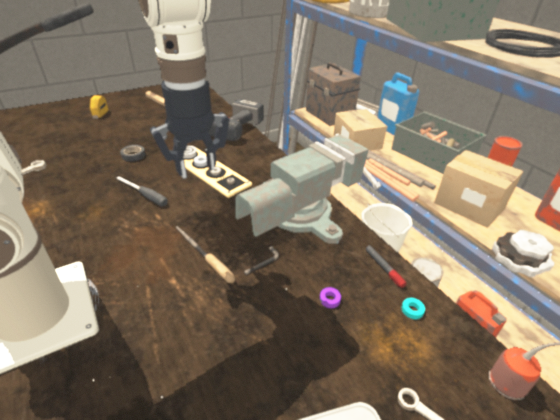

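Run:
```python
from h import *
import pickle
c=pickle.load(open('topF.pkl','rb'))
pads=np.array([[.4419,.4081],[.4597,.3419],[.4772,.2765],[.4937,.2103]])
for (a,b),z,p in zip([(151.5,287),(294,250.5),(436.5,215),(581,182)],[.028,.027,.021,.023],pads):
    P=px2w(c,[[110+a/6,190+b/6]],z)[0]; print(((P[:2]-p)*1000).round(1))
    P=px2w(c,[[110+a/6,190+b/6]],.013)[0]
a=pickle.load(open('side0.pkl','rb'));b=pickle.load(open('sideF.pkl','rb'))
for box in [(245,245,280,275),(360,240,410,290),(400,295,430,322),(315,285,345,310)]:
    x0,y0,x1,y1=box; d=np.abs(a['color'][y0:y1,x0:x1].astype(int)-b['color'][y0:y1,x0:x1]).max(2); print(box,np.percentile(d,[50,90,99]))
```

```text
[-1.  -1.2]
[-0.9 -1.9]
[-0.9 -1.4]
[-1.6 -2.5]
(245, 245, 280, 275) [ 2.  6. 34.]
(360, 240, 410, 290) [2. 4. 5.]
(400, 295, 430, 322) [2.   4.   5.91]
(315, 285, 345, 310) [ 3.   15.1  43.51]
```

Run:
```python
from h import *
import pickle
a=pickle.load(open('side0.pkl','rb'));b=pickle.load(open('sideF.pkl','rb'))
im=np.vstack([x['color'][235:320,235:425,::-1] for x in (a,b)]); cv2.imwrite('pics/cmp.png',cv2.resize(im,None,fx=3.5,fy=3.5,interpolation=cv2.INTER_CUBIC))
```

```text
(no output)
```

View pics/cmp.png

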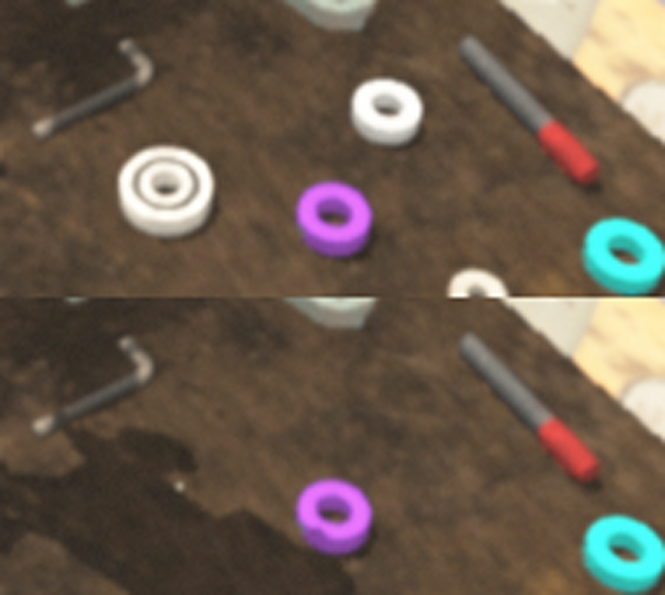

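The hex key, marker and both look-alikes sit at the same pixels as before. Only the arm's shadow differs. Handing in.

```bash
python3 -c "
from h import *
go(); print(bot.job_done())"
```

```text
at [ 0.3404 -0.0047  0.2158] units [0. 0. 0.] turn [-0.006  0.017 -0.002] w 0.047 t 41.75 F [-0.9  0.7  0.1]
the job is handed in; nothing more can be done
None
```

The four parts lie on the board in order of outside diameter: nut on the square pad, then spacer, collar, and bearing on the round pad at the far end. I handed the job in at about 42 s, with the gripper empty and clear of everything.

- **Placement:** in the last pictures all four look flat. The top camera puts each about 1.5–3 mm from its pad centre, all off in the same direction, and its calibration is only good to about 2 mm. In the side view they look centred.
- **Left in place:** the marker, the hex key and the purple and turquoise rings are where they were. Only the arm's shadow changed between the before and after pictures.
- **Went wrong:** the first grip on the bearing was too high, so I opened, lowered a few mm and gripped again.
- **Disagreed:** while holding a part, the gripper opening read 2–3 mm less than the part's size. The parts were placed without trouble all the same.
- **Forces:** the highest wrist force I read was about 15 N, while setting parts down. I read it only at the end of each move.

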